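# Put the finished fibre parts away in the nitrogen dry cabinet

### The arm

A 6-joint arm with a two-finger parallel gripper is mounted at the origin on the work surface. World frame = base frame: x ahead of the robot, y to its left, z up, the work surface at z = 0. Lengths are in m, angles in rad, forces in N, time in s.
With the tool pointing down it reaches from about 0.375 to 0.975 m from the base axis. Payload 3.8 kg.
Tool frame: the origin (TCP) lies at the centre of the arm's flange, where the gripper is bolted on; the fingertips stand 173 mm ahead of it and the grasp point (between the pads) lies 155 mm ahead of it (bot.tip_reach is the distance from the TCP to the fingertips, in m); z points along the fingers, y is the line along which they close (so a half turn about z gives the same grasp; the last joint's range is limited). The gripper opens to 85 mm and grips with 20 to 120 N. Pads are 22 mm wide; open, the fingers measure 114 mm over their backs; the gripper's body (76 mm by 85 mm) begins 54 mm behind the grasp point. The pads swing forward as they close: fully open they stand 13 mm farther back than shut.
Start: joints at [1.108, 0.264, 1.604, -0, 1.274, -0.037], TCP at [0.279, 0.615, 0.405] pointing down, gripper open.
Joint ranges: [-2.63, 2.63], [-0.94, 2.18], [0.31, 2.57], [-1.31, 4.45], [0, 2.66], [-2.55, 2.55]. Speed limits (rad/s): [2.57, 2.57, 3.14, 3.14, 3.14, 3.14].

### API

Orientations are given as a rotation vector (axis times angle).
In Python, from workcell import bot gives the robot as it stands.
- The arm moves only by the tool drive_tool, never from a script. Its arguments are lists of equal length, an entry for each row: "claw": the finger opening in mm, from 0 to 85.4; "slide": the shift along the world's x, y, z each as a share of 0.5 m, from -1 to 1, a list of three; "yaw": the turn about the world's z as a share of 180 degrees, from -1 to 1. A call has 1 to 8 rows; each row is the pose to reach, as a shift and turn from the pose commanded when the call began, turning the shorter way round; what a row does not reach only later rows make up. A row lasts 1/12 s, in which the tool goes at most 41.7 mm and 7.16 degrees, less where a joint would pass 70% of its speed; a pose out of reach is approached as far as the arm can. A call with a number of a shift or a turn outside -1 to 1 is refused whole. A call with a gripper value outside its range is refused whole. The fingers move at their own pace and stop on an object; "newtons" is the grip in N (left out, the last holds). Time passes only in rows, so rows that repeat a pose let the fingers close. It gives the time, the measured TCP pose, the force, the opening and the grip force at its end, in the units of the state.
- bot.read_state(): the state, without advancing time (a new reading comes with each control period).
- bot.read_camera(name): name is "side" or "top"; returns a dict with "color" (420x560x3 uint8, red, green, blue), "depth" (420x560 float32, m along the optical axis (not along the pixel's ray), 0 where there is no reading), "mtx" (3x3 intrinsics, pixels), "eye" and "rotation" of the camera in the world. Camera axes: x right, y up, looking along -z (the intrinsics and any distortion apply to the point x, -y, -z); pixel columns grow to the right and rows downward; lengths in m; the calibration is good to about 2 mm. A picture is of the moment at which its call begins.
- bot.finish_job(): hands the job in; it is judged then, once.
The state is a dict: "time": time; "q": joint angles; "joint_vel": joint speeds; "joint_torque": joint torques, N m; "tool_pos": TCP position; "tcp_rot": TCP orientation; "wrist_force": force on the tool from outside, world axes, zero at the start; "torque": the same for the moment, N m; "width": opening from 0.0 (shut) to 1.0 (fully open); "grip_force": force on a finger pad.
Only numpy, scipy, OpenCV 4.12 (cv2) and the standard library are available. Lean on these libraries where they do the work, as an engineer would, in place of code of your own. Each camera call takes 0.05 s, during which the arm holds its last target. There are 200 camera calls.

### The job

Put the three or four finished fibre parts on the grey mat away in the upper drawer of the white dry cabinet, take the empty spool that was left in that drawer out and set it down flat on the mat, and leave the other things on the bench standing where they are. Every rectangular metal module goes in the drawer's left-hand compartment and every full round spool in its right-hand one (left and right as the robot faces the cabinet), each lying flat on the drawer floor, the same way up as it lies now, none on top of another. Shut the nitrogen off with the valve lever on top of the cabinet before you open the drawer and keep it off as long as the drawer is open; once all the parts are in and the empty spool is out, push the drawer fully home and only then turn the nitrogen fully on again.

Things in the scene. Friction and masses are not known exactly. Their poses are not given: they have to be found in the camera images.
- valve (a joint): quarter-turn lever of the nitrogen ball valve on top of the cabinet. 0 rad = fully on (lever in line with the pipe, pointing from the pivot to the cabinet's front, at the robot); 1.571 = fully shut (square across the pipe, pointing to the cabinet's left, +y): closes clockwise from above, stop at each end. Friction 0.2 N m, stays where left; starts at 0 to 0.2
- valve_pivot (a point): the lever's vertical turning axis at lever height: 248 mm above the bench, 58 above the cabinet's top, 65 behind its front plane, 85 left of its middle. Below it a brass body 34 x 26 mm (top 22 mm lower, stem 14 mm thick above) and a 10 mm steel pipe (top 30 mm lower) running to the back and 40 mm to the front. Turns with the lever
- valve_lever (a point): middle of the lever's black grip sleeve, 70 mm out from the pivot; the sleeve is 66 mm long (28 to 94 mm from the pivot), 15 mm wide, 12 mm high; free all round
- drawer (a joint): upper drawer of the dry cabinet: m pulled out towards the robot, 0 = fully home, stop at 0.17. Slide friction 2 N (plus damping 8 N per m/s), no spring, stays where it is left
- drawer_handle (a point): middle of the upper drawer's steel bar handle: bar 10 mm thick, 120 mm long along y, its axis 38 mm in front of the panel's face, 35 mm below the cabinet's top, 155 above the bench. x axis points into the cabinet (the drawer pulls out along -x), y to the left. Moves with the drawer. A like handle on the fixed lower drawer front lies 90 mm below it, when shut
- left_bin (a point): centre of the floor of the drawer's left compartment (for modules): 200 mm along x, 171 along y; floor 105 mm above the bench. Side and back walls 45 mm high above it, divider 43 (6 thick), front panel 67. x axis into the cabinet, y to the left. Moves with the drawer; pulled out by d, only the front d of the compartment lies clear of the cabinet
- right_bin (a point): centre of the floor of the drawer's right-hand compartment (for the spools); same sizes and axes as the left one, 177 mm to the right of it
- cabinet: white steel dry cabinet, 240 mm deep, 390 mm wide, 190 mm high, fixed to the bench; origin under its centre, x axis pointing from its front to its back (front plane at x = -120 mm), y to its left
- mat: grey anti-static mat, 360 x 360 mm, 2 mm thick, fixed, on which the parts start; origin under its centre
- cleaver: bystander: black fibre cleaver, 70 x 60 mm, 52 mm high; origin under its centre; loose
- pump_bottle: bystander: white alcohol bottle, diameter 60 mm, 110 mm high; origin under its centre; loose
- spray_bottle: bystander: clear spray bottle, diameter 68 mm, 170 mm high with its head; origin under its centre; loose
- stripper: bystander: fibre stripping pliers with yellow handles, about 140 mm long, 12 mm high, lying flat; origin on its underside near the pivot; loose
- module_a: optical module to be stored: plain aluminium case 105 x 40 mm, 30 mm high, a flat row of sockets 4 mm proud on one end, 0.13 to 0.25 kg, lying flat; origin at the centre of its underside, x along its length. May be absent
- module_b: optical module to be stored: plain aluminium case 105 x 40 mm, 30 mm high, a flat row of sockets 4 mm proud on one end, 0.13 to 0.25 kg, lying flat; origin at the centre of its underside, x along its length. May be absent
- spool_a: small full fibre spool to be stored: round, diameter 60 mm, 34 mm high, white flanges, 0.1 to 0.2 kg, lying flat on a flange; origin at the centre of its underside, z up. May be absent
- spool_b: small full fibre spool to be stored: round, diameter 60 mm, 34 mm high, white flanges, 0.1 to 0.2 kg, lying flat on a flange; origin at the centre of its underside, z up. May be absent
- empty_spool: empty fibre spool to be taken out: same outer size as the full ones (diameter 60 mm, 34 mm high, two white flanges 5 mm thick) but only a bare hub of 24 mm diameter between the flanges, 0.05 kg. Starts lying flat in the drawer's right-hand compartment, its centre 65 to 85 mm behind the front end; origin at the centre of its underside, z up
Not all that is in view belongs to the job. What is shaped like the spool_a but green is not meant.

How it is judged:
On the way, in this order (a step that is already met when the one before it is completed fails the run):
1. the nitrogen is shut off while the drawer is still closed (value of joint valve above 1.42 rad and value of joint drawer below 0.01 m), for 0.2 s.
2. the drawer is pulled open, with the nitrogen off (value of joint drawer above 0.11 m and value of joint valve above 1.42 rad), for 0.2 s.
3. all parts lie flat in their compartments, the empty spool stands on the mat, and the drawer is pushed fully home, with the nitrogen still off (x of module_a in the frame of left_bin between -0.1 and 0.1 m and y of module_a in the frame of left_bin between -0.078 and 0.078 m and z of module_a in the frame of left_bin between -0.008 and 0.01 m and angle between each of module_a, module_b, spool_a, spool_b, empty_spool's own z axis and vertical below 0.2 rad and x of module_b in the frame of left_bin between -0.1 and 0.1 m and y of module_b in the frame of left_bin between -0.078 and 0.078 m and z of module_b in the frame of left_bin between -0.008 and 0.01 m and x of spool_a in the frame of right_bin between -0.1 and 0.1 m and y of spool_a in the frame of right_bin between -0.078 and 0.078 m and z of spool_a in the frame of right_bin between -0.008 and 0.01 m and x of spool_b in the frame of right_bin between -0.1 and 0.1 m and y of spool_b in the frame of right_bin between -0.078 and 0.078 m and z of spool_b in the frame of right_bin between -0.008 and 0.01 m and x of empty_spool in the frame of mat between -0.175 and 0.175 m and y of empty_spool in the frame of mat between -0.175 and 0.175 m and z of empty_spool in the frame of mat below 0.012 m and value of joint drawer below 0.006 m and value of joint valve above 1.42 rad), for 0.2 s.
At the end, for the whole second after the job is handed in: modules lie flat (0.2 rad, on the floor within 10 mm) in the left compartment, full spools likewise in the right one; the empty spool lies flat on the mat (centre within 175 mm of the mat's along each side); all at rest; drawer home within 6 mm; valve fully on within 0.12 rad (x of module_a in the frame of left_bin between -0.1 and 0.1 m and y of module_a in the frame of left_bin between -0.078 and 0.078 m and z of module_a in the frame of left_bin between -0.008 and 0.01 m and angle between each of module_a, module_b, spool_a, spool_b, empty_spool's own z axis and vertical below 0.2 rad and x of module_b in the frame of left_bin between -0.1 and 0.1 m and y of module_b in the frame of left_bin between -0.078 and 0.078 m and z of module_b in the frame of left_bin between -0.008 and 0.01 m and x of spool_a in the frame of right_bin between -0.1 and 0.1 m and y of spool_a in the frame of right_bin between -0.078 and 0.078 m and z of spool_a in the frame of right_bin between -0.008 and 0.01 m and x of spool_b in the frame of right_bin between -0.1 and 0.1 m and y of spool_b in the frame of right_bin between -0.078 and 0.078 m and z of spool_b in the frame of right_bin between -0.008 and 0.01 m and x of empty_spool in the frame of mat between -0.175 and 0.175 m and y of empty_spool in the frame of mat between -0.175 and 0.175 m and z of empty_spool in the frame of mat below 0.012 m and linear speed of each of module_a, module_b, spool_a, spool_b, empty_spool below 0.02 m/s and value of joint drawer below 0.006 m and value of joint valve below 0.12 rad); the robot touches nothing.
It fails at once if the drawer is open (over 20 mm) while the nitrogen is not shut off (value of joint drawer above 0.02 m and value of joint valve below 1.3 rad).
It fails at once if the cleaver is pushed away (over 40 mm) or knocked over (distance of cleaver from where it was at the start of the episode above 0.04 m or angle between cleaver's own z axis and vertical above 0.6 rad).
It fails at once if the pump bottle is pushed away (over 40 mm) or knocked over (distance of pump_bottle from where it was at the start of the episode above 0.04 m or angle between pump_bottle's own z axis and vertical above 0.6 rad).
It fails at once if the spray bottle is pushed away (over 40 mm) or knocked over (distance of spray_bottle from where it was at the start of the episode above 0.04 m or angle between spray_bottle's own z axis and vertical above 0.6 rad).
It fails at once if the stripper is pushed away (over 40 mm) or knocked over (distance of stripper from where it was at the start of the episode above 0.04 m or angle between stripper's own z axis and vertical above 0.6 rad).
Of module_a, module_b, spool_a, spool_b only 3 to 4 are there at a start; the rules pass over those that are not, and their reading is None.
At some moment in a run one of module_a, module_b, spool_a, spool_b may be knocked a few centimetres aside while the robot is not near it.
Once in a run the grip may slacken for a moment while it holds something.
It also fails if it takes over 210 s, if anything falls off the work surface, if the arm or the gripper's body presses on something with over 40 N, if the wrist force passes 120 N, or if a joint passes its speed limit or range.

## Working session

There is one attempt and no reset: what is moved stays moved. The work goes in short steps, Python scripts to look and compute and a tool call to move; the robot and the scene stay as the last step left them, time stands still between calls to the robot, and variables do not carry over. Pictures are saved under pics/ and viewed, at most 14 in all, crops included, and the job is handed in when it is done.

Besides the shell and the picture viewer there is one more tool, called after ">>>" by a JSON object that holds its "fn" and its "kwargs", one argument or row to a line. drive_tool: Moves the arm, as the interface text tells. Shift numbers are shares of 0.5 m and turn numbers shares of 180 degrees, none past 1 either way. Its arguments: {"type":"object","properties":{"claw":{"type":"array","items":{"type":"number"}},"slide":{"type":"array","items":{"type":"array","items":{"type":"number"}}},"yaw":{"type":"array","items":{"type":"number"}},"newtons":{"type":"number"}},"required":["claw","slide","yaw"]}

```bash
mkdir -p pics; ls; cat > h.py <<'E'
import numpy as np, cv2
from workcell import bot
def pts(c):
    h,w=c['depth'].shape; K=np.array(c['mtx']); u,v=np.meshgrid(np.arange(w),np.arange(h)); d=c['depth']
    p=np.stack([(u-K[0,2])/K[0,0]*d,-(v-K[1,2])/K[1,1]*d,-d],-1)
    W=p@np.array(c['rotation']).T+np.array(c['eye']); W[d==0]=np.nan; return W
def ray(c,u,v,z):
    K=np.array(c['mtx']); r=np.array(c['rotation'])@np.array([(u-K[0,2])/K[0,0],-(v-K[1,2])/K[1,1],-1]); e=np.array(c['eye'])
    return e+r*(z-e[2])/r[2]
def save(c,n,box=None,s=1):
    im=c['color'][...,::-1]
    if box: x0,y0,x1,y1=box; im=im[y0:y1,x0:x1]
    cv2.imwrite('pics/'+n+'.png',cv2.resize(im,None,fx=s,fy=s,interpolation=cv2.INTER_CUBIC))
def st():
    s=bot.read_state(); print({k:np.round(s[k],3).tolist() for k in ('time','tool_pos','tcp_rot','wrist_force','width','grip_force')})
E
python3 - <<'E'
from h import *
for n in ('top','side'):
    c=bot.read_camera(n); save(c,n+'0',s=1.4); np.savez('pics/'+n+'0.npz',**c); print(n,c['mtx'],c['eye'],c['rotation'],c.keys())
st()
E
```

```text
pics
top [[503.04599897   0.         282.20933252]
 [  0.         503.04599897 216.31423621]
 [  0.           0.           1.        ]] [0.36957794 0.12014536 1.56631249] [ 0.05600474 -0.05992053 -1.5872781 ] dict_keys(['color', 'depth', 'mtx', 'eye', 'rotation'])
side [[448.35399217   0.         281.53276377]
 [  0.         448.35399217 206.80441061]
 [  0.           0.           1.        ]] [-0.09208637 -0.63174916  0.90585201] [ 0.86688512 -0.30421539 -0.6082442 ] dict_keys(['color', 'depth', 'mtx', 'eye', 'rotation'])
{'time': 0.1, 'tool_pos': [0.279, 0.614, 0.403], 'tcp_rot': [-0.664, -3.07, 0.003], 'wrist_force': [-0.473, 0.129, -0.677], 'width': 1.004, 'grip_force': 0.0}
```

View pics/top0.png

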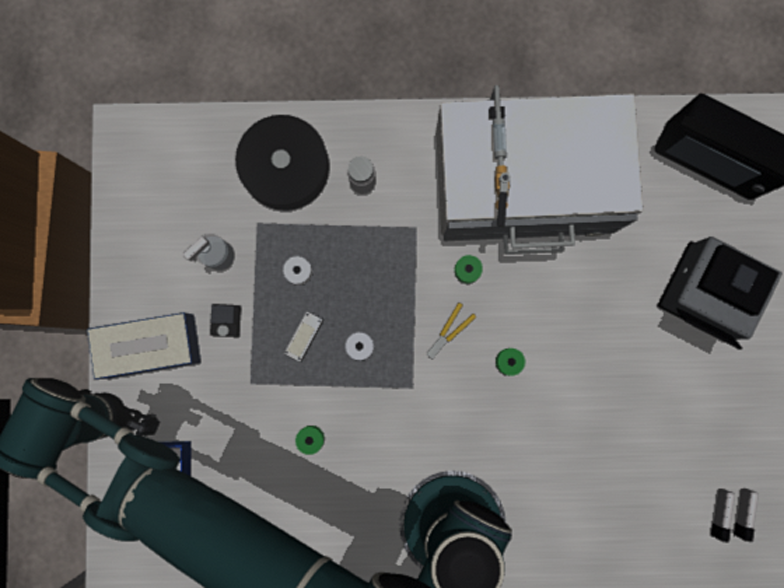

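View pics/side0.png

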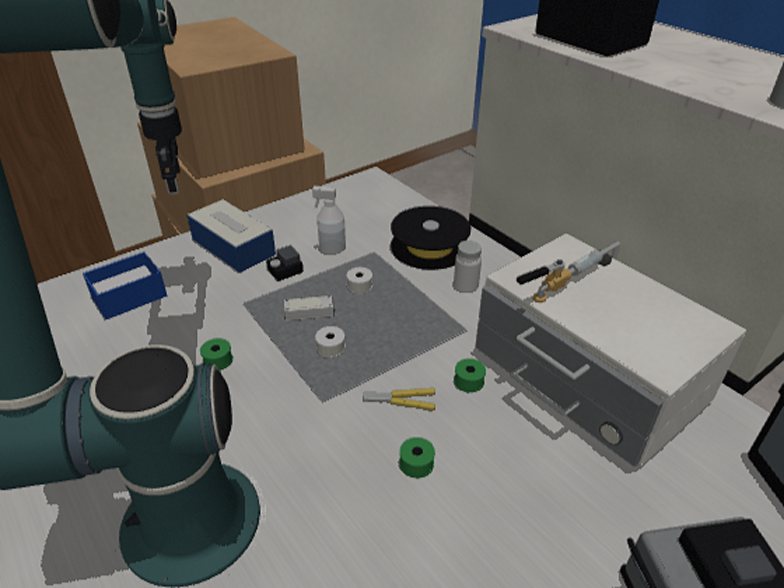

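The top view shows the module at about (304,336), white spools at (297,270) and (359,346), and the lookalike green spools at (468,269), (510,361) and (310,440). The black reel at (282,160) and the tray and box are not part of the job. The lever is at (502,205) and the handle at (540,237). I choose the white spools and the silver module, which makes three parts.

```bash
sed -i 's/np.array(c\[.rotation.\])/R_(c)/' h.py; cat >> h.py <<'E'
E
sed -i '2a def R_(c): return cv2.Rodrigues(np.array(c["rotation"],float))[0]' h.py
cat > meas.py <<'E'
from h import *
t=dict(np.load('pics/top0.npz')); s=dict(np.load('pics/side0.npz'))
W=pts(t); S=pts(s); z=W[...,2]
print('bench z',np.nanmedian(z[200:300,400:450]),'mat z',np.nanmedian(z[165:180,240:290]))
# parts on the mat: light blobs in mat region, from colour
def blobs(c,P,name):
    hsv=cv2.cvtColor(c['color'],cv2.COLOR_RGB2HSV); 
    m=((hsv[...,1]<50)&(hsv[...,2]>120)&(P[...,2]>0.012)&(P[...,2]<0.06)&(P[...,0]>.3)&(P[...,0]<.75)&(P[...,1]>0.05)&(P[...,1]<.45)).astype(np.uint8)
    for k in cv2.findContours(m,cv2.RETR_EXTERNAL,cv2.CHAIN_APPROX_NONE)[0]:
        if cv2.contourArea(k)<60: continue
        mm=cv2.drawContours(np.zeros_like(m),[k],0,1,-1)>0
        q=P[mm&(m>0)]; h=np.nanpercentile(q[:,2],80); r=cv2.minAreaRect(k)
        ctr=ray(c,*r[0],h); tp=q[abs(q[:,2]-h)<.004]
        rr=cv2.minAreaRect((tp[:,:2]*1000).astype(np.float32)); b=cv2.boxPoints(rr)
        print(name,np.round(r[0],1),'h',h.round(4),'ray',ctr.round(4),'pts',np.round(rr[0],1),np.round(rr[1],1),round(rr[2],1), )
blobs(t,W,'top'); blobs(s,S,'side')
# cabinet top
for P,n in((W,'top'),(S,'side')):
    m=(P[...,2]>.17)&(P[...,2]<.21)&(P[...,0]>.5)&(P[...,1]<0.05)&(P[...,1]>-.5)
    q=P[m]; zz=np.median(q[:,2]); q=q[abs(q[:,2]-zz)<.005]; rr=cv2.minAreaRect((q[:,:2]*1000).astype(np.float32)); print(n,'cab',zz.round(4),rr,cv2.boxPoints(rr).round(0).tolist())
    m=(P[...,2]>.236)&(P[...,2]<.265)&(P[...,0]>.5)&(P[...,1]<0.05)&(P[...,1]>-.5)&(P[...,0]<.85)&(c:=(t if n=='top' else s)['color'].max(-1)<60)
    q=P[m]; print('lever',len(q),np.median(q,0).round(4),q.min(0).round(3),q.max(0).round(3)); 
    if len(q)>5: print(cv2.fitLine((q[:,:2]*1000).astype(np.float32),cv2.DIST_HUBER,0,.01,.01).ravel())
    m=(P[...,2]>.14)&(P[...,2]<.172)&(P[...,0]>.5)&(P[...,0]<.66)&(P[...,1]<0.0)&(P[...,1]>-.4)
    q=P[m]; print('handle?',len(q),np.median(q,0).round(4),q.min(0).round(3),q.max(0).round(3))
E
python3 meas.py
```

```text
bench z -0.0002758589678384382 mat z 0.0017566643235988888
top [256.5 247. ] h 0.0384 ray [0.3903 0.1949 0.0384] pts [390.4 194.9] [57.6 54.6] 89.1
top [216.2 240. ] h 0.0343 ray [0.4138 0.3174 0.0343] pts [413.9 316.9] [ 38.4 101.9] 62.1
top [212.  192.5] h 0.0384 ray [0.5589 0.3286 0.0384] pts [559.  330.2] [57.1 56.2] 44.1
side [235. 240.] h 0.0376 ray [0.3876 0.1945 0.0376] pts [389.7 197.4] [58.3 59.1] 6.7
side [219.8 216.5] h 0.0342 ray [0.4104 0.3149 0.0342] pts [412.9 319.2] [ 43.1 102.3] 61.7
side [256.5 196.5] h 0.0379 ray [0.5555 0.3262 0.0379] pts [557.6 329. ] [58.5 55.2] 55.4
top cab 0.1896 ((764.966064453125, -179.5401153564453), (253.12257385253906, 390.7136535644531), 1.5806976556777954) [[633.0, 12.0], [644.0, -378.0], [897.0, -371.0], [886.0, 19.0]]
lever 132 [ 0.6409 -0.0876  0.2538] [ 0.609 -0.097  0.243] [ 0.703 -0.079  0.261]
[ 9.9429691e-01 -1.0664729e-01  6.4350079e+02 -8.7788002e+01]
handle? 850 [ 0.6264 -0.19    0.164 ] [ 0.581 -0.379  0.14 ] [ 0.652 -0.001  0.172]
side cab 0.1899 ((1241.4599609375, -162.7836151123047), (1210.0911865234375, 392.43707275390625), 1.6802644729614258) [[631.0, 16.0], [642.0, -377.0], [1852.0, -341.0], [1840.0, 51.0]]
lever 128 [ 0.639  -0.0917  0.2523] [ 0.608 -0.099  0.243] [ 0.702 -0.08   0.258]
[ 9.9282646e-01 -1.1956434e-01  6.4309247e+02 -9.1934700e+01]
handle? 1988 [ 0.6271 -0.2125  0.159 ] [ 0.58  -0.377  0.14 ] [ 0.66  -0.     0.172]
```

The heights agree with the text: spools 38 mm and module 34 mm on the 2 mm mat. Cabinet yaw is about 1.6°, the lever starts at about 0.14 rad, and the pivot is at about (0.701,-0.097). I'll move to above the lever first.

>>> {"fn": "drive_tool", "kwargs": {
  "claw": [40, 40, 40, 40, 40, 40, 40, 40],
  "slide": [
    [0.32, -0.56, 0.12],
    [0.32, -0.56, 0.12],
    [0.32, -0.56, 0.12],
    [0.32, -0.56, 0.12],
    [0.32, -0.56, 0.12],
    [0.32, -0.56, 0.12],
    [0.32, -0.56, 0.12],
    [0.32, -0.56, 0.12]
  ],
  "yaw": [0.1, 0.1, 0.1, 0.1, 0.1, 0.1, 0.1, 0.1]
}}

```text
time: 0.77
tool_pos: [0.4394, 0.3324, 0.4648]
tcp_rot: [0.176, 3.137, -0.001]
wrist_force: [0.9, 0.4, 0.6]
width: 0.47
grip_force: 0.0
```

>>> {"fn": "drive_tool", "kwargs": {
  "claw": [40, 40, 40, 40, 40, 40, 40, 40],
  "slide": [
    [0.28, -0.56, 0],
    [0.28, -0.56, 0],
    [0.28, -0.56, 0],
    [0.28, -0.56, 0],
    [0.28, -0.56, 0],
    [0.28, -0.56, 0],
    [0.28, -0.56, 0],
    [0.28, -0.56, 0]
  ],
  "yaw": [0, 0, 0, 0, 0, 0, 0, 0]
}}

```text
time: 1.43
tool_pos: [0.5799, 0.0508, 0.4641]
tcp_rot: [0.179, 3.136, -0.003]
wrist_force: [-0.2, -0.7, 0.7]
width: 0.469
grip_force: 0.0
```

>>> {"fn": "drive_tool", "kwargs": {
  "claw": [40, 40, 40, 40, 40, 40, 40],
  "slide": [
    [0.105, -0.287, 0],
    [0.105, -0.287, 0],
    [0.105, -0.287, 0],
    [0.105, -0.287, 0],
    [0.105, -0.287, 0],
    [0.105, -0.287, 0],
    [0.105, -0.287, 0]
  ],
  "yaw": [0, 0, 0, 0, 0, 0, 0]
}}

```text
time: 2.02
tool_pos: [0.6311, -0.0886, 0.464]
tcp_rot: [-0.176, -3.135, -0.001]
wrist_force: [0.1, -0.2, 0.0]
width: 0.471
grip_force: 0.0
```

```bash
cat >> h.py <<'E'
def yd(): # tool y axis heading, deg
    y=cv2.Rodrigues(np.array(bot.read_state()['tcp_rot'],float))[0][:,1]; print('tool y heading',np.degrees(np.arctan2(y[1],y[0])).round(2))
E
python3 - <<'E'
from h import *
st(); yd()
c=bot.read_camera('side'); P=pts(c); save(c,'side1',(300,130,560,350),2.6)
t=dict(np.load('pics/top0.npz')); W=pts(t); s=dict(np.load('pics/side0.npz')); S=pts(s)
for P in (W,S):
    m=(P[...,2]>.145)&(P[...,2]<.172)&(P[...,0]>.56)&(P[...,0]<.6)&(P[...,1]<-.05)&(P[...,1]>-.35); q=P[m]; print(len(q),np.median(q,0),q.min(0),q.max(0),cv2.fitLine((q[:,:2]).astype(np.float32),cv2.DIST_HUBER,0,.01,.01).ravel())
    m=(P[...,2]<.004)&(P[...,2]>-.01)
c=t; g=c['color'].max(-1); q=W[(g<95)&(g>60)&(abs(W[...,2]-.002)<.004)&(W[...,1]>0.05)&(W[...,1]<.45)&(W[...,0]>.25)&(W[...,0]<.75)]
print(len(q),cv2.minAreaRect((q[:,:2]*1000).astype(np.float32)))
E
```

```text
{'time': 2.017, 'tool_pos': [0.631, -0.089, 0.464], 'tcp_rot': [-0.176, -3.135, -0.001], 'wrist_force': [0.107, -0.155, 0.006], 'width': 0.471, 'grip_force': 0.0}
tool y heading 83.57
180 [ 0.58746516 -0.1814965   0.15826292] [ 0.58055083 -0.24870205  0.15223597] [ 0.59907147 -0.11979948  0.1657471 ] [ 0.0242426  -0.9997061   0.5879245  -0.18329275]
239 [ 0.58565332 -0.18714075  0.15833739] [ 0.57970006 -0.24840256  0.150682  ] [ 0.59950712 -0.1161432   0.16360555] [ 0.02505918 -0.99968594  0.5860373  -0.18984596]
8680 ((524.11328125, 256.2972412109375), (369.70855712890625, 449.199462890625), 88.87054443359375)
```

View pics/side1.png

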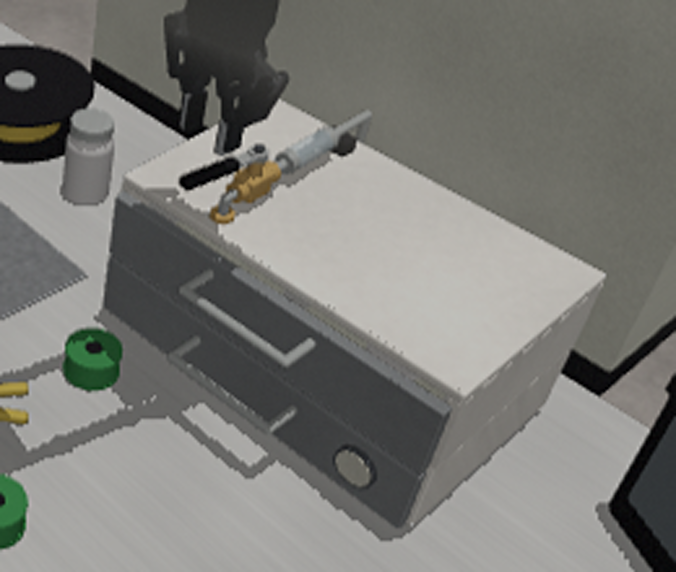

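The gripper stands right above the lever. Next I descend, grip lightly and swing it clockwise.

>>> {"fn": "drive_tool", "kwargs": {
  "claw": [40, 40, 40, 40, 10, 10, 10, 10],
  "slide": [
    [0, 0, -0.13],
    [0, 0, -0.13],
    [0, 0, -0.13],
    [0, 0, -0.13],
    [0, 0, -0.13],
    [0, 0, -0.13],
    [0, 0, -0.13],
    [0, 0, -0.13]
  ],
  "yaw": [0, 0, 0, 0, 0, 0, 0, 0],
  "newtons": 20
}}

```text
time: 2.73
tool_pos: [0.632, -0.0882, 0.4025]
tcp_rot: [0.174, 3.133, 0.001]
wrist_force: [0.1, 2.5, 5.7]
width: 0.168
grip_force: 23.8
```

>>> {"fn": "drive_tool", "kwargs": {
  "claw": [10, 10, 10, 10, 10, 10, 10, 10],
  "slide": [
    [0.002, 0.0128, 0],
    [0.0052, 0.0254, 0],
    [0.0096, 0.0376, 0],
    [0.0152, 0.0492, 0],
    [0.0216, 0.0604, 0],
    [0.0292, 0.071, 0],
    [0.0378, 0.0806, 0],
    [0.047, 0.0896, 0]
  ],
  "yaw": [-0.0294, -0.0589, -0.0883, -0.1178, -0.1472, -0.1767, -0.2061, -0.2356]
}}

```text
time: 3.4
tool_pos: [0.6553, -0.0425, 0.4025]
tcp_rot: [1.302, 2.857, 0.005]
wrist_force: [-0.4, 6.0, 5.9]
width: 0.17
grip_force: 25.5
```

>>> {"fn": "drive_tool", "kwargs": {
  "claw": [10, 10, 10, 10, 10, 10, 10, 10],
  "slide": [
    [0.0102, 0.008, 0],
    [0.021, 0.0152, 0],
    [0.0324, 0.0212, 0],
    [0.0444, 0.0262, 0],
    [0.0568, 0.03, 0],
    [0.0694, 0.0326, 0],
    [0.0822, 0.0342, 0],
    [0.0952, 0.0344, 0]
  ],
  "yaw": [-0.0294, -0.0589, -0.0883, -0.1178, -0.1472, -0.1767, -0.2061, -0.2356]
}}

```text
time: 4.07
tool_pos: [0.7023, -0.0245, 0.4023]
tcp_rot: [-2.246, -2.193, -0.004]
wrist_force: [-21.5, 6.4, 16.9]
width: 0.173
grip_force: 39.7
```

>>> {"fn": "drive_tool", "kwargs": {
  "claw": [10, 10, 10],
  "slide": [
    [0, 0, 0],
    [0, 0, 0],
    [0, 0, 0]
  ],
  "yaw": [0, 0, 0]
}}

```text
time: 4.32
tool_pos: [0.702, -0.0246, 0.4025]
tcp_rot: [-2.24, -2.198, -0.004]
wrist_force: [-6.7, 8.2, 7.0]
width: 0.173
grip_force: 35.8
```

```bash
python3 - <<'E'
from h import *
st(); yd()
c=bot.read_camera('side'); save(c,'side2',(300,130,560,350),2.6)
E
```

```text
{'time': 4.317, 'tool_pos': [0.702, -0.025, 0.403], 'tcp_rot': [-2.24, -2.198, -0.004], 'wrist_force': [-6.725, 8.206, 7.03], 'width': 0.173, 'grip_force': 35.75}
tool y heading -1.09
```

View pics/side2.png

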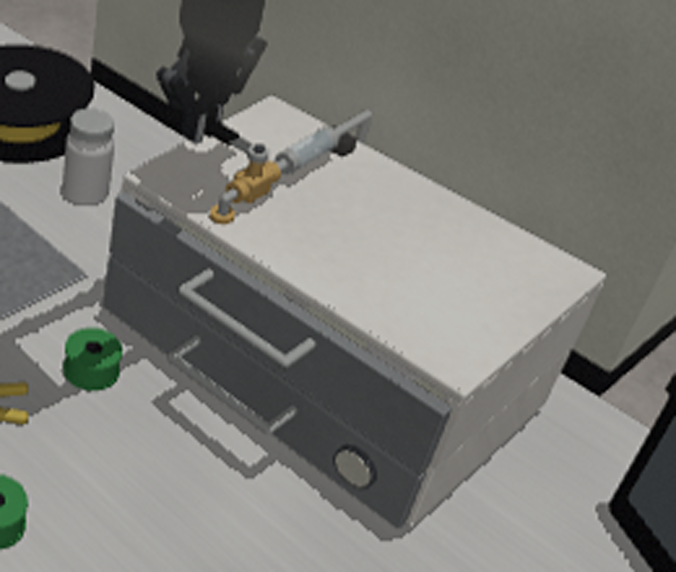

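The lever is now square across the pipe, and the force spike shows it reached the stop. I release it, lift and go to the handle.

>>> {"fn": "drive_tool", "kwargs": {
  "claw": [30, 30, 30, 30, 30, 30, 30],
  "slide": [
    [0, 0, 0],
    [0, 0, 0],
    [0, 0, 0],
    [0, 0, 0.14],
    [0, 0, 0.14],
    [0, 0, 0.14],
    [0, 0, 0.14]
  ],
  "yaw": [0, 0, 0, 0, 0, 0, 0]
}}

```text
time: 4.95
tool_pos: [0.7031, -0.0274, 0.4732]
tcp_rot: [2.242, 2.193, 0.006]
wrist_force: [-0.1, -0.5, -0.4]
width: 0.348
grip_force: 0.0
```

>>> {"fn": "drive_tool", "kwargs": {
  "claw": [30, 30, 30, 30, 30, 30, 30],
  "slide": [
    [-0.231, -0.313, 0],
    [-0.231, -0.313, 0],
    [-0.231, -0.313, 0],
    [-0.231, -0.313, 0],
    [-0.231, -0.313, 0],
    [-0.231, -0.313, 0],
    [-0.231, -0.313, 0]
  ],
  "yaw": [0.0155, 0.0155, 0.0155, 0.0155, 0.0155, 0.0155, 0.0155]
}}

```text
time: 5.53
tool_pos: [0.5857, -0.1849, 0.4682]
tcp_rot: [-2.193, -2.247, 0.001]
wrist_force: [0.7, 0.5, 0.0]
width: 0.345
grip_force: 0.0
```

```bash
python3 - <<'E'
from h import *
st(); yd()
c=bot.read_camera('side'); save(c,'side3',(300,130,560,350),2.6)
P=pts(c); m=(P[...,2]>.236)&(P[...,2]<.27)&(P[...,0]>.6)&(P[...,0]<.8)&(P[...,1]>-.1)&(P[...,1]<.05)&(c['color'].max(-1)<60)
q=P[m]; print(len(q),cv2.fitLine(q[:,:2].astype(np.float32),cv2.DIST_HUBER,0,.01,.01).ravel())
E
```

```text
{'time': 5.533, 'tool_pos': [0.586, -0.185, 0.468], 'tcp_rot': [-2.193, -2.247, 0.001], 'wrist_force': [0.735, 0.52, 0.002], 'width': 0.345, 'grip_force': 0.0}
tool y heading 1.37
86 [ 0.06953306 -0.99757963  0.6953374  -0.02695385]
```

View pics/side3.png

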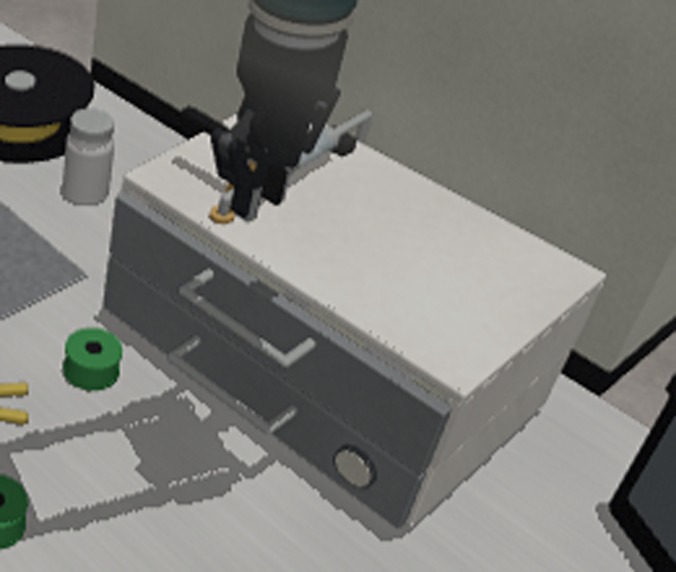

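>>> {"fn": "drive_tool", "kwargs": {
  "claw": [30, 30, 30, 30, 30, 30, 30],
  "slide": [
    [0, 0, -0.08],
    [0, 0, -0.16],
    [0, 0, -0.22],
    [0, 0, -0.27],
    [0, 0, -0.32],
    [0, 0, -0.32],
    [0, 0, -0.32]
  ],
  "yaw": [0, 0, 0, 0, 0, 0, 0]
}}

```text
time: 6.17
tool_pos: [0.5867, -0.1819, 0.3072]
tcp_rot: [-2.186, -2.25, 0.003]
wrist_force: [-0.3, 0.1, 0.2]
width: 0.35
grip_force: 0.0
```

>>> {"fn": "drive_tool", "kwargs": {
  "claw": [5, 5, 5, 5, 5],
  "slide": [
    [0, 0, 0],
    [0, 0, 0],
    [0, 0, 0],
    [0, 0, 0],
    [0, 0, 0]
  ],
  "yaw": [0, 0, 0, 0, 0],
  "newtons": 30
}}

```text
time: 6.58
tool_pos: [0.5879, -0.1832, 0.3119]
tcp_rot: [2.189, 2.249, 0.004]
wrist_force: [1.4, 2.7, 3.7]
width: 0.105
grip_force: 29.7
```

>>> {"fn": "drive_tool", "kwargs": {
  "claw": [5, 5, 5, 5, 5, 5, 5, 5],
  "slide": [
    [-0.03, -0.001, 0],
    [-0.08, -0.002, 0],
    [-0.13, -0.0035, 0],
    [-0.18, -0.005, 0],
    [-0.23, -0.0065, 0],
    [-0.27, -0.0075, 0],
    [-0.3, -0.0085, 0],
    [-0.325, -0.009, 0]
  ],
  "yaw": [0, 0, 0, 0, 0, 0, 0, 0]
}}

```text
time: 7.25
tool_pos: [0.4242, -0.1878, 0.3118]
tcp_rot: [2.189, 2.248, 0.004]
wrist_force: [2.9, 2.6, 4.9]
width: 0.098
grip_force: 31.4
```

>>> {"fn": "drive_tool", "kwargs": {
  "claw": [5, 5, 30, 30, 30, 30, 30, 30],
  "slide": [
    [-0.01, 0, 0],
    [-0.01, 0, 0],
    [-0.01, 0, 0],
    [-0.01, 0, 0],
    [-0.01, 0, 0],
    [-0.01, 0, 0],
    [-0.01, 0, 0.18],
    [-0.01, 0, 0.32]
  ],
  "yaw": [0, 0, 0, 0, 0, 0, 0, 0]
}}

```text
time: 7.92
tool_pos: [0.418, -0.1871, 0.3902]
tcp_rot: [-2.184, -2.246, 0.005]
wrist_force: [1.2, -1.6, 0.6]
width: 0.356
grip_force: 0.0
```

>>> {"fn": "drive_tool", "kwargs": {
  "claw": [80, 80, 80, 80, 80, 80, 80, 80],
  "slide": [
    [0, 0, 0.2],
    [0, 0.1, 0.2],
    [0, 0.3, 0.2],
    [0, 0.4, 0.2],
    [0, 0.4, 0.2],
    [0, 0.4, 0.2],
    [0, 0.4, 0.2],
    [0, 0.4, 0.2]
  ],
  "yaw": [0, 0, 0, 0, 0, 0, 0, 0]
}}

```text
time: 8.58
tool_pos: [0.4194, 0.0146, 0.4934]
tcp_rot: [2.184, 2.257, 0.001]
wrist_force: [0.2, 0.2, -0.7]
width: 0.937
grip_force: 0.0
```

```bash
python3 - <<'E'
from h import *
st(); yd()
for n in ('top','side'):
    c=bot.read_camera(n); np.savez('pics/'+n+'4.npz',**c)
    save(c,n+'4',(150,50,470,300) if n=='top' else (130,120,520,380),2)
E
```

```text
{'time': 8.583, 'tool_pos': [0.419, 0.015, 0.493], 'tcp_rot': [2.184, 2.257, 0.001], 'wrist_force': [0.243, 0.182, -0.669], 'width': 0.937, 'grip_force': 0.0}
tool y heading 1.89
```

View pics/top4.png

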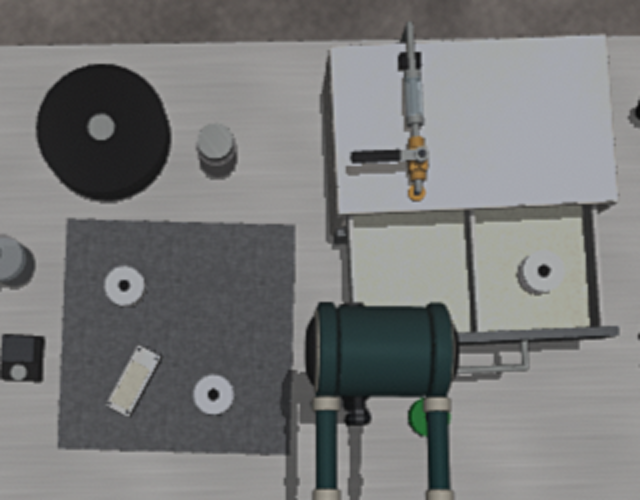

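View pics/side4.png

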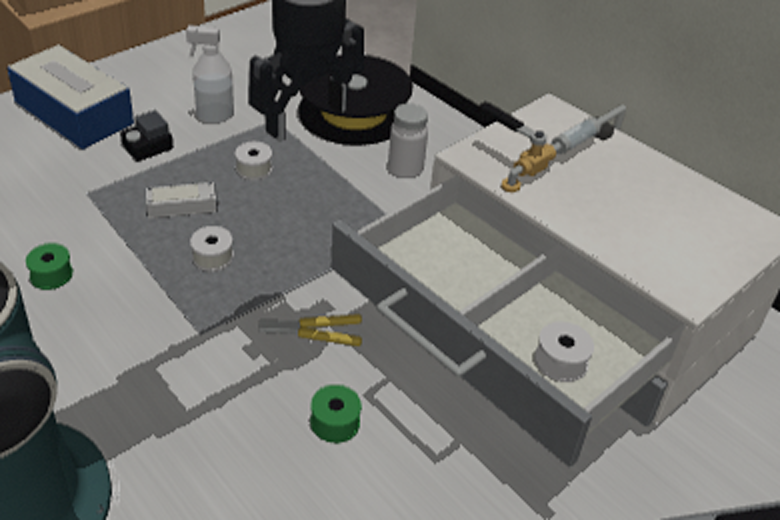

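The drawer is open with the lever still square, and the empty spool sits in the right bin at crop pixel (541,271) in the top view. The parts on the mat have not moved. Now I measure the bin geometry.

```bash
cat > d.py <<'E'
from h import *
def blob(c,P,box,zlo,zhi):
    x0,x1,y0,y1=box
    m=((P[...,2]>zlo)&(P[...,2]<zhi)&(P[...,0]>x0)&(P[...,0]<x1)&(P[...,1]>y0)&(P[...,1]<y1)).astype(np.uint8)
    for k in cv2.findContours(m,cv2.RETR_EXTERNAL,cv2.CHAIN_APPROX_NONE)[0]:
        if cv2.contourArea(k)<60: continue
        mm=cv2.drawContours(np.zeros_like(m),[k],0,1,-1)&m
        q=P[mm>0]; h=np.percentile(q[:,2],60); q=q[abs(q[:,2]-h)<.004]
        rr=cv2.minAreaRect((q[:,:2]*1000).astype(np.float32)); px=k[:,0].mean(0)
        print('px',px.round(0),'h',h.round(4),'ctr',np.round(rr[0],1),'size',np.round(rr[1],1),'ang',round(rr[2],1),'rgb',np.median(c['color'][mm>0],0))
E
python3 - <<'E'
from d import *
for n in ('top','side'):
    c=dict(np.load(f'pics/{n}4.npz')); P=pts(c); print(n)
    blob(c,P,(.45,.66,-.365,-.19),.128,.146)   # empty spool
    blob(c,P,(.3,.66,.07,.43),.02,.06)
    m=lambda *b:(P[...,0]>b[0])&(P[...,0]<b[1])&(P[...,1]>b[2])&(P[...,1]<b[3])&(P[...,2]>b[4])&(P[...,2]<b[5])
    for nm,b in dict(floor=(.43,.66,-.38,.03,.09,.115),panel=(.43,.50,-.38,.03,.16,.18),div=(.5,.63,-.23,-.15,.14,.155)).items():
        q=P[m(*b)]
        if len(q)>5:
            r=cv2.minAreaRect((q[:,:2]*1000).astype(np.float32)); print(nm,len(q),np.median(q[:,2]).round(4),q.min(0).round(3),q.max(0).round(3),np.round(r[0],1),np.round(r[1],1),round(r[2],1))
E
```

```text
top
px [422. 185.] h 0.1392 ctr [ 557.8 -285.5] size [58. 58.] ang 87.9 rgb [166. 168. 169.]
px [256. 247.] h 0.036 ctr [390.4 195.1] size [57.9 54.7] ang 89.0 rgb [164. 166. 173.]
px [217. 240.] h 0.0324 ctr [414.1 316.8] size [ 40.1 104.9] ang 61.1 rgb [160. 158. 147.]
px [212. 193.] h 0.036 ctr [559.5 328.8] size [58.8 55.7] ang 0.9 rgb [164. 166. 170.]
floor 5812 0.1047 [ 0.455 -0.375  0.09 ] [0.658 0.012 0.115] [ 556.5 -181.3] [388.  202.8] 89.9
panel 422 0.1714 [ 0.431 -0.377  0.16 ] [ 0.474 -0.153  0.18 ] [ 451.9 -265.3] [ 40.  223.8] 1.5
div 121 0.1466 [ 0.501 -0.19   0.14 ] [ 0.63  -0.18   0.154] [ 565.3 -185.2] [129.1   7.1] 1.4
side
px [392. 320.] h 0.1383 ctr [ 460.8 -304.3] size [  5.8 120.6] ang 1.4 rgb [59. 60. 61.]
px [449. 307.] h 0.1388 ctr [ 579.  -362.1] size [150.9   7.9] ang 1.4 rgb [100.  99.  97.]
px [357. 292.] h 0.1384 ctr [ 457.3 -210.9] size [ 3.6 38.7] ang 1.4 rgb [60. 61. 62.]
px [413. 291.] h 0.1391 ctr [ 558.1 -282.9] size [60.2 60. ] ang 9.9 rgb [170. 168. 167.]
px [235. 241.] h 0.0365 ctr [389.7 197. ] size [59.4 58.3] ang 63.3 rgb [170. 168. 167.]
px [220. 218.] h 0.0325 ctr [412.6 316.8] size [ 46.2 105.9] ang 63.4 rgb [161. 160. 156.]
px [256. 197.] h 0.0364 ctr [558.9 330.9] size [61.9 55.2] ang 55.6 rgb [165.5 163.5 162.5]
floor 5406 0.1053 [ 0.449 -0.376  0.09 ] [0.66  0.002 0.115] [ 554.7 -186.9] [211.1 378. ] 0.1
panel 1318 0.1708 [ 0.432 -0.377  0.16 ] [0.475 0.004 0.176] [ 450.3 -186.5] [ 40.9 380.7] 1.7
div 178 0.1468 [ 0.5   -0.189  0.14 ] [ 0.629 -0.178  0.151] [ 564.6 -183.3] [128.7   8.7] 1.6
```

>>> {"fn": "drive_tool", "kwargs": {
  "claw": [80, 80, 80, 80, 80, 80, 80, 80],
  "slide": [
    [0.25, -0.52, 0],
    [0.25, -0.52, 0],
    [0.25, -0.52, 0],
    [0.25, -0.52, 0],
    [0.25, -0.52, 0],
    [0.25, -0.52, 0],
    [0.25, -0.52, 0],
    [0.25, -0.52, 0]
  ],
  "yaw": [0, 0, 0, 0, 0, 0, 0, 0]
}}

```text
time: 9.35
tool_pos: [0.5453, -0.2559, 0.4903]
tcp_rot: [-2.199, -2.244, 0.005]
wrist_force: [0.7, 0.8, -0.1]
width: 0.938
grip_force: 0.0
```

>>> {"fn": "drive_tool", "kwargs": {
  "claw": [80, 80, 80, 80, 80, 80, 80, 80],
  "slide": [
    [0.027, -0.074, 0],
    [0.027, -0.074, -0.07],
    [0.027, -0.074, -0.14],
    [0.027, -0.074, -0.21],
    [0.027, -0.074, -0.28],
    [0.027, -0.074, -0.3],
    [0.027, -0.074, -0.3],
    [0.027, -0.074, -0.3]
  ],
  "yaw": [0, 0, 0, 0, 0, 0, 0, 0]
}}

```text
time: 10.02
tool_pos: [0.5575, -0.2858, 0.3431]
tcp_rot: [-2.192, -2.25, 0.001]
wrist_force: [0.9, -0.1, 0.7]
width: 0.939
grip_force: 0.0
```

>>> {"fn": "drive_tool", "kwargs": {
  "claw": [80, 80, 80, 80, 80],
  "slide": [
    [0, 0, -0.05],
    [0, 0, -0.1],
    [0, 0, -0.136],
    [0, 0, -0.136],
    [0, 0, -0.136]
  ],
  "yaw": [0, 0, 0, 0, 0]
}}

```text
time: 10.43
tool_pos: [0.5585, -0.2854, 0.277]
tcp_rot: [2.189, 2.25, 0.001]
wrist_force: [0.8, -0.3, 1.0]
width: 0.939
grip_force: 0.0
```

>>> {"fn": "drive_tool", "kwargs": {
  "claw": [50, 50, 50, 50, 50, 50],
  "slide": [
    [0, 0, 0],
    [0, 0, 0],
    [0, 0, 0],
    [0, 0, 0],
    [0, 0, 0],
    [0, 0, 0]
  ],
  "yaw": [0, 0, 0, 0, 0, 0],
  "newtons": 30
}}

```text
time: 10.93
tool_pos: [0.5592, -0.2855, 0.2787]
tcp_rot: [2.186, 2.248, 0.002]
wrist_force: [-0.4, 0.1, 6.7]
width: 0.689
grip_force: 31.7
```

>>> {"fn": "drive_tool", "kwargs": {
  "claw": [50, 50, 50, 50, 50],
  "slide": [
    [0, 0, 0.04],
    [0, 0, 0.12],
    [0, 0, 0.2],
    [0, 0, 0.28],
    [0, 0, 0.3]
  ],
  "yaw": [0, 0, 0, 0, 0]
}}

```text
time: 11.35
tool_pos: [0.5594, -0.2856, 0.4353]
tcp_rot: [2.181, 2.242, 0.006]
wrist_force: [1.0, -0.2, 0.9]
width: 0.685
grip_force: 32.4
```

>>> {"fn": "drive_tool", "kwargs": {
  "claw": [50, 50, 50, 50, 50, 50, 50, 50],
  "slide": [
    [0, 0.06, 0],
    [0, 0.14, 0],
    [0, 0.22, 0],
    [0, 0.3, 0],
    [0, 0.38, 0],
    [0, 0.46, 0],
    [0, 0.54, 0],
    [0, 0.6, 0]
  ],
  "yaw": [0, 0, 0, 0, 0, 0, 0, 0]
}}

```text
time: 12.02
tool_pos: [0.5574, 0.018, 0.4262]
tcp_rot: [2.189, 2.252, 0.003]
wrist_force: [0.8, 0.0, -1.1]
width: 0.684
grip_force: 32.5
```

>>> {"fn": "drive_tool", "kwargs": {
  "claw": [50, 50, 50, 50, 50, 50, 50, 50],
  "slide": [
    [0, 0.08, 0],
    [0, 0.16, 0],
    [0, 0.24, -0.04],
    [0, 0.3, -0.12],
    [0, 0.34, -0.2],
    [0, 0.35, -0.28],
    [0, 0.35, -0.36],
    [0, 0.35, -0.4]
  ],
  "yaw": [0, 0, 0, 0, 0, 0, 0, 0]
}}

```text
time: 12.68
tool_pos: [0.5567, 0.1912, 0.2224]
tcp_rot: [-2.188, -2.253, 0.002]
wrist_force: [-1.0, -0.1, -0.7]
width: 0.683
grip_force: 32.6
```

```bash
python3 - <<'E'
from h import *
st(); yd()
c=bot.read_camera('side'); save(c,'side5',(130,120,520,380),2)
E
```

```text
{'time': 12.683, 'tool_pos': [0.557, 0.191, 0.222], 'tcp_rot': [-2.188, -2.253, 0.002], 'wrist_force': [-0.969, -0.093, -0.729], 'width': 0.683, 'grip_force': 32.625}
tool y heading 1.69
```

View pics/side5.png

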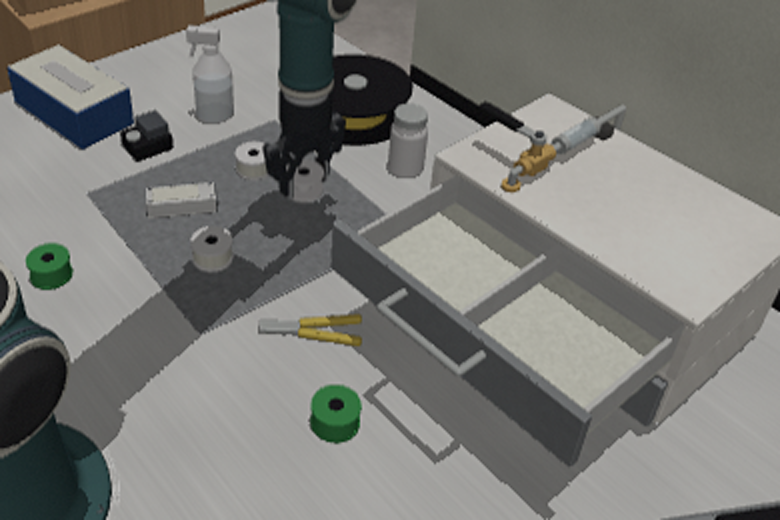

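>>> {"fn": "drive_tool", "kwargs": {
  "claw": [50, 50, 50, 50],
  "slide": [
    [0, 0, -0.04],
    [0, 0, -0.08],
    [0, 0, -0.102],
    [0, 0, -0.102]
  ],
  "yaw": [0, 0, 0, 0]
}}

```text
time: 13.07
tool_pos: [0.558, 0.1901, 0.1739]
tcp_rot: [-2.191, -2.251, 0.001]
wrist_force: [-0.6, 0.2, -0.0]
width: 0.682
grip_force: 43.4
```

>>> {"fn": "drive_tool", "kwargs": {
  "claw": [80, 80, 80, 80, 80, 80, 80, 80],
  "slide": [
    [0, 0, 0],
    [0, 0, 0],
    [0, 0, 0],
    [0, 0, 0],
    [0, 0, 0.06],
    [0, 0, 0.14],
    [0, 0, 0.22],
    [0, 0, 0.3]
  ],
  "yaw": [0, 0, 0, 0, 0, 0, 0, 0]
}}

```text
time: 13.73
tool_pos: [0.5575, 0.1901, 0.3258]
tcp_rot: [-2.191, -2.252, 0.001]
wrist_force: [1.5, 0.2, -0.9]
width: 0.938
grip_force: 0.0
```

>>> {"fn": "drive_tool", "kwargs": {
  "claw": [80, 80, 80, 80, 80, 80],
  "slide": [
    [-0.08, 0, 0],
    [-0.16, 0.01, 0],
    [-0.24, 0.01, 0],
    [-0.32, 0.01, 0],
    [-0.336, 0.01, 0],
    [-0.336, 0.01, 0]
  ],
  "yaw": [0, 0, 0, 0, 0, 0]
}}

```text
time: 14.23
tool_pos: [0.3871, 0.1949, 0.324]
tcp_rot: [-2.188, -2.253, 0.0]
wrist_force: [0.2, -0.7, 0.2]
width: 0.938
grip_force: 0.0
```

```bash
cat > look.py <<'E'
from d import *
st(); yd()
for n in ('top','side'):
    c=bot.read_camera(n); P=pts(c); print(n); blob(c,P,(.3,.66,.07,.43),.02,.055); print(' drawer'); blob(c,P,(.475,.66,-.36,.0),.125,.1445)
E
python3 look.py
```

```text
{'time': 14.233, 'tool_pos': [0.387, 0.195, 0.324], 'tcp_rot': [-2.188, -2.253, 0.0], 'wrist_force': [0.238, -0.715, 0.237], 'width': 0.938, 'grip_force': 0.0}
tool y heading 1.68
top
px [215. 240.] h 0.0328 ctr [414.2 317.3] size [ 39.5 104.6] ang 61.0 rgb [156. 155. 144.]
px [257. 193.] h 0.0358 ctr [556.6 191.3] size [55.4 58.5] ang 89.0 rgb [160. 162. 167.]
px [212. 193.] h 0.0362 ctr [559.2 328.9] size [55.3 58.5] ang 89.1 rgb [160. 162. 166.]
 drawer
side
px [235. 241.] h 0.0364 ctr [389.2 196.1] size [60.1 57.6] ang 89.8 rgb [108. 106. 105.]
px [282. 218.] h 0.0369 ctr [556.7 193.8] size [61.4 54.9] ang 51.4 rgb [172. 170. 169.]
px [220. 218.] h 0.0325 ctr [413.3 317.9] size [ 43.1 104.3] ang 60.1 rgb [162. 161. 158.]
px [257. 198.] h 0.0362 ctr [559.2 328.5] size [60.8 51.4] ang 53.9 rgb [166.5 164.5 163.5]
 drawer
px [453. 303.] h 0.1367 ctr [ 605.3 -358.5] size [108.8   1.7] ang 1.7 rgb [100.  99.  98.]
px [385. 263.] h 0.137 ctr [ 577.2 -185.3] size [161.7   3.6] ang 1.5 rgb [100. 100.  98.]
px [335. 226.] h 0.1368 ctr [574.  -11.4] size [165.7   5.1] ang 1.9 rgb [101. 100.  98.]
```

The empty spool stands on the mat, and the positions agree across both views. Now I grip spool 1.

>>> {"fn": "drive_tool", "kwargs": {
  "claw": [80, 80, 80, 80, 80, 80],
  "slide": [
    [0, 0, -0.08],
    [0, 0, -0.16],
    [0, 0, -0.23],
    [0, 0, -0.29],
    [0, 0, -0.304],
    [0, 0, -0.304]
  ],
  "yaw": [0, 0, 0, 0, 0, 0]
}}

```text
time: 14.83
tool_pos: [0.3899, 0.1947, 0.1698]
tcp_rot: [-2.19, -2.25, 0.008]
wrist_force: [0.1, 0.5, -0.4]
width: 0.935
grip_force: 0.0
```

>>> {"fn": "drive_tool", "kwargs": {
  "claw": [50, 50, 50, 50, 50, 50],
  "slide": [
    [0, 0, 0],
    [0, 0, 0],
    [0, 0, 0],
    [0, 0, 0],
    [0, 0, 0],
    [0, 0, 0]
  ],
  "yaw": [0, 0, 0, 0, 0, 0],
  "newtons": 45
}}

```text
time: 15.33
tool_pos: [0.3915, 0.1959, 0.1741]
tcp_rot: [2.189, 2.25, 0.007]
wrist_force: [1.8, -0.4, 7.5]
width: 0.686
grip_force: 49.0
```

>>> {"fn": "drive_tool", "kwargs": {
  "claw": [50, 50, 50, 50, 50, 50, 50, 50],
  "slide": [
    [0, 0, 0.04],
    [0, 0, 0.1],
    [0, 0, 0.18],
    [0, 0, 0.26],
    [0, 0, 0.34],
    [0, 0, 0.42],
    [0, 0, 0.45],
    [0, 0, 0.45]
  ],
  "yaw": [0, 0, 0, 0, 0, 0, 0, 0]
}}

```text
time: 16.0
tool_pos: [0.3911, 0.1958, 0.4031]
tcp_rot: [2.187, 2.249, 0.016]
wrist_force: [0.3, 0.4, -1.0]
width: 0.695
grip_force: 49.0
```

>>> {"fn": "drive_tool", "kwargs": {
  "claw": [50, 50, 50, 50, 50, 50, 50, 50],
  "slide": [
    [0.019, -0.061, 0],
    [0.042, -0.135, 0],
    [0.066, -0.211, 0],
    [0.09, -0.288, 0],
    [0.114, -0.365, 0],
    [0.138, -0.442, 0],
    [0.16, -0.512, 0],
    [0.172, -0.55, 0]
  ],
  "yaw": [0, 0, 0, 0, 0, 0, 0, 0]
}}

```text
time: 16.67
tool_pos: [0.4757, -0.083, 0.395]
tcp_rot: [-2.193, -2.248, 0.004]
wrist_force: [0.7, -0.5, -1.2]
width: 0.692
grip_force: 49.0
```

>>> {"fn": "drive_tool", "kwargs": {
  "claw": [50, 50, 50, 50, 50, 50, 50, 50],
  "slide": [
    [0.024, -0.075, 0],
    [0.048, -0.15, 0],
    [0.072, -0.225, 0],
    [0.096, -0.3, 0],
    [0.12, -0.375, 0],
    [0.14, -0.44, 0],
    [0.148, -0.476, 0],
    [0.148, -0.476, 0]
  ],
  "yaw": [0, 0, 0, 0, 0, 0, 0, 0]
}}

```text
time: 17.33
tool_pos: [0.5497, -0.3213, 0.3941]
tcp_rot: [-2.193, -2.247, 0.003]
wrist_force: [0.1, 0.1, -0.5]
width: 0.691
grip_force: 49.0
```

```bash
python3 - <<'E'
from h import *
st(); yd()
c=bot.read_camera('side'); save(c,'side6',(130,60,560,380),1.8)
E
```

```text
{'time': 17.333, 'tool_pos': [0.55, -0.321, 0.394], 'tcp_rot': [-2.193, -2.247, 0.003], 'wrist_force': [0.142, 0.091, -0.539], 'width': 0.691, 'grip_force': 48.954}
tool y heading 1.39
```

View pics/side6.png

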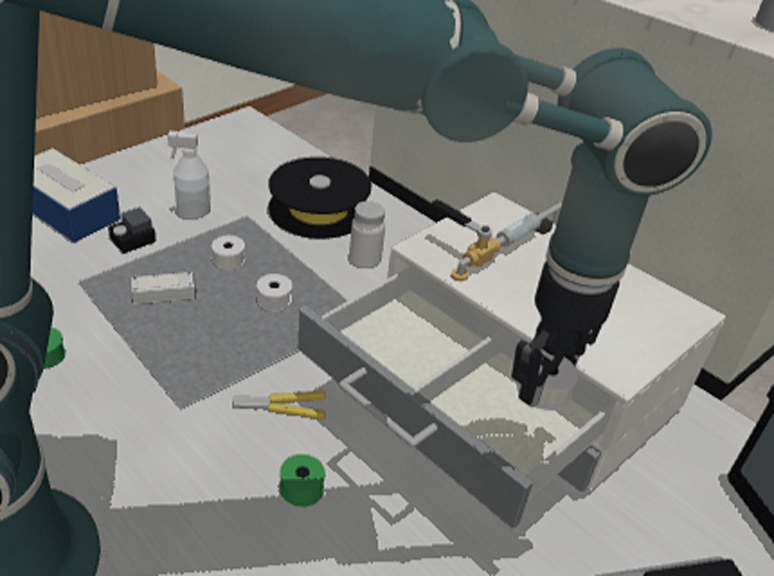

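>>> {"fn": "drive_tool", "kwargs": {
  "claw": [50, 50, 50, 50, 50, 50],
  "slide": [
    [0, 0.002, -0.06],
    [0, 0.004, -0.12],
    [0, 0.004, -0.18],
    [0, 0.004, -0.22],
    [0, 0.004, -0.238],
    [0, 0.004, -0.24]
  ],
  "yaw": [0, 0, 0, 0, 0, 0]
}}

```text
time: 17.88
tool_pos: [0.5497, -0.3138, 0.2765]
tcp_rot: [-2.188, -2.251, -0.002]
wrist_force: [0.4, -0.2, -0.7]
width: 0.692
grip_force: 50.3
```

>>> {"fn": "drive_tool", "kwargs": {
  "claw": [78, 78, 78, 78, 78, 78, 78, 78],
  "slide": [
    [0, 0, 0],
    [0, 0, 0],
    [0, 0, 0],
    [0, 0, 0],
    [0, 0, 0.06],
    [0, 0, 0.14],
    [0, 0, 0.22],
    [0, 0, 0.3]
  ],
  "yaw": [0, 0, 0, 0, 0, 0, 0, 0]
}}

```text
time: 18.55
tool_pos: [0.5495, -0.3156, 0.4283]
tcp_rot: [-2.19, -2.251, 0.0]
wrist_force: [0.4, -0.4, 0.8]
width: 0.912
grip_force: 0.0
```

>>> {"fn": "drive_tool", "kwargs": {
  "claw": [80, 80, 80, 80, 80, 80, 80, 80],
  "slide": [
    [0, 0.08, 0],
    [0, 0.16, 0],
    [0, 0.24, 0],
    [0, 0.32, 0],
    [0, 0.4, 0],
    [0, 0.48, 0],
    [0, 0.56, 0],
    [0, 0.64, 0]
  ],
  "yaw": [0, 0, 0, 0, 0, 0, 0, 0]
}}

```text
time: 19.22
tool_pos: [0.5493, 0.006, 0.4274]
tcp_rot: [2.191, 2.251, 0.001]
wrist_force: [0.1, 0.5, 0.5]
width: 0.936
grip_force: 0.0
```

>>> {"fn": "drive_tool", "kwargs": {
  "claw": [80, 80, 80, 80, 80, 80, 80, 80],
  "slide": [
    [0, 0.08, 0],
    [0, 0.16, 0],
    [0, 0.24, 0],
    [0, 0.32, 0],
    [0, 0.4, 0],
    [0, 0.48, 0],
    [0, 0.56, 0],
    [0, 0.6, 0]
  ],
  "yaw": [0, 0, 0, 0, 0, 0, 0, 0]
}}

```text
time: 19.88
tool_pos: [0.5491, 0.3082, 0.4272]
tcp_rot: [-2.187, -2.254, -0.003]
wrist_force: [0.1, -0.5, -0.7]
width: 0.935
grip_force: 0.0
```

```bash
python3 look.py
```

```text
{'time': 19.883, 'tool_pos': [0.549, 0.308, 0.427], 'tcp_rot': [-2.187, -2.254, -0.003], 'wrist_force': [0.097, -0.493, -0.692], 'width': 0.935, 'grip_force': 0.0}
tool y heading 1.72
top
px [216. 194.] h 0.0362 ctr [556.  318.7] size [39.9 35.6] ang 32.9 rgb [97. 95. 96.]
px [257. 193.] h 0.0364 ctr [556.8 191.3] size [55.4 59.2] ang 89.3 rgb [168. 171. 176.]
 drawer
px [432. 189.] h 0.1394 ctr [ 545.3 -314. ] size [57.5 57.9] ang 28.0 rgb [171. 173. 174.]
px [446. 182.] h 0.1356 ctr [ 567.7 -356.2] size [170.7   5.4] ang 1.9 rgb [48. 47. 47.]
side
px [282. 218.] h 0.0365 ctr [556.2 192.8] size [61.5 54.9] ang 53.1 rgb [168. 166. 165.]
px [220. 217.] h 0.0325 ctr [414.2 319.4] size [ 45.8 104.2] ang 60.2 rgb [133.5 132.5 131. ]
px [257. 197.] h 0.0363 ctr [557.6 329.5] size [61.5 55. ] ang 54.0 rgb [105. 104. 102.]
 drawer
px [419. 303.] h 0.1393 ctr [ 545.9 -311.8] size [60.6 58.5] ang 24.4 rgb [167. 166. 164.]
px [451. 305.] h 0.137 ctr [ 599.  -358.6] size [119.2   1.6] ang 1.6 rgb [97. 96. 94.]
px [386. 263.] h 0.1371 ctr [ 578.3 -185. ] size [162.9   4. ] ang 1.7 rgb [97. 97. 95.]
px [335. 226.] h 0.1373 ctr [575.4 -11.6] size [169.3   6.1] ang 1.8 rgb [97. 97. 95.]
```

>>> {"fn": "drive_tool", "kwargs": {
  "claw": [80, 80, 80, 80, 80, 80, 80, 80],
  "slide": [
    [0.018, 0.042, -0.06],
    [0.018, 0.042, -0.14],
    [0.018, 0.042, -0.22],
    [0.018, 0.042, -0.3],
    [0.018, 0.042, -0.38],
    [0.018, 0.042, -0.46],
    [0.018, 0.042, -0.508],
    [0.018, 0.042, -0.508]
  ],
  "yaw": [0, 0, 0, 0, 0, 0, 0, 0]
}}

```text
time: 20.65
tool_pos: [0.5569, 0.3228, 0.1674]
tcp_rot: [-2.19, -2.249, 0.013]
wrist_force: [-1.5, -0.2, 0.3]
width: 0.939
grip_force: 0.0
```

>>> {"fn": "drive_tool", "kwargs": {
  "claw": [50, 50, 50, 50, 50, 50],
  "slide": [
    [0, 0, 0],
    [0, 0, 0],
    [0, 0, 0],
    [0, 0, 0],
    [0, 0, 0],
    [0, 0, 0]
  ],
  "yaw": [0, 0, 0, 0, 0, 0]
}}

```text
time: 21.15
tool_pos: [0.5595, 0.3255, 0.1749]
tcp_rot: [2.19, 2.251, 0.004]
wrist_force: [0.5, -0.5, 4.1]
width: 0.691
grip_force: 49.4
```

>>> {"fn": "drive_tool", "kwargs": {
  "claw": [50, 50, 50, 50, 50, 50, 50, 50],
  "slide": [
    [0, 0, 0.04],
    [0, 0, 0.1],
    [0, 0, 0.18],
    [0, 0, 0.26],
    [0, 0, 0.34],
    [0, 0, 0.42],
    [0, 0, 0.45],
    [0, 0, 0.45]
  ],
  "yaw": [0, 0, 0, 0, 0, 0, 0, 0]
}}

```text
time: 21.82
tool_pos: [0.5601, 0.326, 0.4054]
tcp_rot: [2.188, 2.249, 0.018]
wrist_force: [-0.1, 1.1, -0.9]
width: 0.69
grip_force: 49.2
```

>>> {"fn": "drive_tool", "kwargs": {
  "claw": [50, 50, 50, 50, 50, 50, 50, 50],
  "slide": [
    [0, -0.05, 0],
    [0, -0.13, 0],
    [0, -0.21, 0],
    [0, -0.29, 0],
    [0, -0.37, 0],
    [0, -0.45, 0],
    [0, -0.53, 0],
    [0, -0.58, 0]
  ],
  "yaw": [0, 0, 0, 0, 0, 0, 0, 0]
}}

```text
time: 22.48
tool_pos: [0.5576, 0.032, 0.3952]
tcp_rot: [-2.191, -2.249, 0.006]
wrist_force: [0.6, 0.3, -0.9]
width: 0.689
grip_force: 49.1
```

>>> {"fn": "drive_tool", "kwargs": {
  "claw": [50, 50, 50, 50, 50, 50, 50, 50],
  "slide": [
    [-0.01, -0.08, 0],
    [-0.02, -0.16, 0],
    [-0.02, -0.24, 0],
    [-0.02, -0.32, 0],
    [-0.02, -0.4, 0],
    [-0.02, -0.48, 0],
    [-0.02, -0.53, 0],
    [-0.02, -0.542, 0]
  ],
  "yaw": [0, 0, 0, 0, 0, 0, 0, 0]
}}

```text
time: 23.15
tool_pos: [0.5477, -0.2396, 0.3952]
tcp_rot: [-2.193, -2.246, 0.004]
wrist_force: [0.7, 0.5, -2.3]
width: 0.688
grip_force: 49.1
```

```bash
python3 look.py
```

```text
{'time': 23.15, 'tool_pos': [0.548, -0.24, 0.395], 'tcp_rot': [-2.193, -2.246, 0.004], 'wrist_force': [0.706, 0.539, -2.332], 'width': 0.688, 'grip_force': 49.14}
tool y heading 1.36
top
px [217. 240.] h 0.0326 ctr [414.  316.6] size [ 40.  104.7] ang 61.5 rgb [173. 171. 160.]
px [257. 193.] h 0.036 ctr [557.  191.3] size [55.3 58.8] ang 89.1 rgb [177. 180. 185.]
 drawer
px [436. 195.] h 0.1394 ctr [ 527.9 -323.8] size [17.9 44.3] ang 24.2 rgb [179. 181. 182.]
side
px [282. 218.] h 0.0366 ctr [555.6 191.9] size [62.8 55.1] ang 53.1 rgb [190. 188. 186.]
px [220. 217.] h 0.0325 ctr [412.1 316.2] size [ 46.4 104.3] ang 59.4 rgb [180. 179. 175.]
 drawer
px [419. 303.] h 0.139 ctr [ 545.2 -312.4] size [59.2 60.5] ang 72.5 rgb [189. 187. 186.]
px [455. 302.] h 0.1368 ctr [ 609.1 -358.5] size [101.3   1.8] ang 1.8 rgb [113. 112. 111.]
px [376. 269.] h 0.1371 ctr [ 544.4 -186.6] size [94.4  3.3] ang 2.2 rgb [114. 114. 112.]
px [335. 226.] h 0.1365 ctr [575.3 -10.4] size [167.8   6.3] ang 1.5 rgb [114. 114. 112.]
```

Spool 1 lies flat at (0.545,-0.313) and nothing else has moved. I place spool 2 and go to the module.

>>> {"fn": "drive_tool", "kwargs": {
  "claw": [50, 50, 50, 50, 50, 50, 50],
  "slide": [
    [0, 0.002, -0.06],
    [0, 0.004, -0.12],
    [0, 0.004, -0.18],
    [0, 0.004, -0.22],
    [0, 0.004, -0.238],
    [0, 0.004, -0.242],
    [0, 0.004, -0.242]
  ],
  "yaw": [0, 0, 0, 0, 0, 0, 0]
}}

```text
time: 23.83
tool_pos: [0.5493, -0.2317, 0.2773]
tcp_rot: [-2.188, -2.253, -0.002]
wrist_force: [-0.6, 1.6, 0.3]
width: 0.688
grip_force: 50.5
```

>>> {"fn": "drive_tool", "kwargs": {
  "claw": [78, 78, 78, 78, 78, 78, 78, 78],
  "slide": [
    [0, 0, 0],
    [0, 0, 0],
    [0, 0, 0],
    [0, 0, 0],
    [0, 0, 0.06],
    [0, 0, 0.14],
    [0, 0, 0.22],
    [0, 0, 0.3]
  ],
  "yaw": [0, 0, 0, 0, 0, 0, 0, 0]
}}

```text
time: 24.5
tool_pos: [0.5485, -0.2337, 0.4281]
tcp_rot: [-2.19, -2.251, 0.001]
wrist_force: [0.0, -0.4, 0.0]
width: 0.915
grip_force: 0.0
```

>>> {"fn": "drive_tool", "kwargs": {
  "claw": [70, 70, 70, 70, 70, 70, 70, 70],
  "slide": [
    [-0.02, 0.078, 0],
    [-0.04, 0.156, 0],
    [-0.06, 0.234, 0],
    [-0.08, 0.312, 0],
    [-0.1, 0.39, 0],
    [-0.12, 0.468, 0],
    [-0.14, 0.546, 0],
    [-0.15, 0.6, 0]
  ],
  "yaw": [0.03, 0.06, 0.09, 0.12, 0.15, 0.18, 0.2, 0.2]
}}

```text
time: 25.17
tool_pos: [0.4724, 0.0687, 0.4272]
tcp_rot: [-1.382, -2.821, -0.002]
wrist_force: [-0.1, 1.3, -0.3]
width: 0.819
grip_force: 0.0
```

>>> {"fn": "drive_tool", "kwargs": {
  "claw": [70, 70, 70, 70, 70, 70, 70, 70],
  "slide": [
    [-0.02, 0.078, 0],
    [-0.04, 0.156, 0],
    [-0.06, 0.234, 0],
    [-0.08, 0.312, 0],
    [-0.1, 0.39, 0],
    [-0.119, 0.46, 0],
    [-0.119, 0.5, 0],
    [-0.119, 0.5, 0]
  ],
  "yaw": [0.03, 0.06, 0.09, 0.11, 0.131, 0.131, 0.131, 0.131]
}}

```text
time: 25.83
tool_pos: [0.4136, 0.3196, 0.4271]
tcp_rot: [-0.776, -3.044, -0.003]
wrist_force: [1.0, -0.3, 0.8]
width: 0.819
grip_force: 0.0
```

```bash
python3 look.py
```

```text
{'time': 25.833, 'tool_pos': [0.414, 0.32, 0.427], 'tcp_rot': [-0.776, -3.044, -0.003], 'wrist_force': [0.996, -0.279, 0.849], 'width': 0.819, 'grip_force': 0.0}
tool y heading 61.39
top
px [222. 231.] h 0.032 ctr [436.3 304. ] size [39.2 53.1] ang 62.5 rgb [93. 93. 91.]
px [257. 193.] h 0.0364 ctr [556.8 191.3] size [55.2 59.2] ang 88.5 rgb [165. 167. 172.]
 drawer
px [401. 190.] h 0.139 ctr [ 545. -226.] size [58.8 58.5] ang 23.8 rgb [168. 170. 172.]
px [432. 189.] h 0.1396 ctr [ 545.9 -314.1] size [57.8 57.8] ang 87.7 rgb [168. 169. 170.]
px [446. 183.] h 0.1361 ctr [ 564.4 -356.1] size [169.9   5.6] ang 1.0 rgb [46.5 46.  46. ]
side
px [282. 218.] h 0.0365 ctr [555.8 192.6] size [61.5 55. ] ang 51.4 rgb [166. 164. 163.]
px [220. 217.] h 0.0326 ctr [413.2 317.6] size [ 47.7 104.3] ang 60.4 rgb [103. 102.  96.]
 drawer
px [420. 302.] h 0.1391 ctr [ 546.9 -313.1] size [60.3 59.4] ang 57.9 rgb [166. 164. 163.]
px [455. 301.] h 0.1372 ctr [ 608.3 -358.4] size [103.1   1.2] ang 1.5 rgb [95. 95. 93.]
px [388. 269.] h 0.1391 ctr [ 579.6 -217.2] size [163.8  70.2] ang 3.1 rgb [142.  141.  139.5]
px [335. 226.] h 0.1371 ctr [577. -11.] size [164.7   5.3] ang 1.5 rgb [96. 95. 94.]
```

>>> {"fn": "drive_tool", "kwargs": {
  "claw": [70, 70, 70, 70, 70, 70, 70, 70],
  "slide": [
    [0, -0.004, -0.08],
    [0, -0.004, -0.16],
    [0, -0.004, -0.24],
    [0, -0.004, -0.32],
    [0, -0.004, -0.4],
    [0, -0.004, -0.46],
    [0, -0.004, -0.49],
    [0, -0.004, -0.5]
  ],
  "yaw": [0, 0, 0, 0, 0, 0, 0, 0]
}}

```text
time: 26.6
tool_pos: [0.413, 0.3115, 0.1734]
tcp_rot: [-0.784, -3.037, 0.009]
wrist_force: [-0.3, -1.0, -0.6]
width: 0.817
grip_force: 0.0
```

>>> {"fn": "drive_tool", "kwargs": {
  "claw": [30, 30, 30, 30, 30, 30, 30],
  "slide": [
    [0, 0, 0],
    [0, 0, 0],
    [0, 0, 0],
    [0, 0, 0],
    [0, 0, 0],
    [0, 0, 0],
    [0, 0, 0]
  ],
  "yaw": [0, 0, 0, 0, 0, 0, 0],
  "newtons": 60
}}

```text
time: 27.18
tool_pos: [0.4156, 0.3148, 0.1791]
tcp_rot: [0.781, 3.04, 0.004]
wrist_force: [1.0, -1.9, 6.9]
width: 0.457
grip_force: 61.8
```

>>> {"fn": "drive_tool", "kwargs": {
  "claw": [30, 30, 30, 30, 30, 30, 30, 30],
  "slide": [
    [0, 0, 0.04],
    [0, 0, 0.1],
    [0, 0, 0.18],
    [0, 0, 0.26],
    [0, 0, 0.34],
    [0, 0, 0.42],
    [0, 0, 0.45],
    [0, 0, 0.45]
  ],
  "yaw": [0, 0, 0, 0, 0, 0, 0, 0]
}}

```text
time: 27.85
tool_pos: [0.4154, 0.3151, 0.4083]
tcp_rot: [0.78, 3.036, 0.013]
wrist_force: [0.7, -0.7, -1.7]
width: 0.458
grip_force: 61.2
```

```bash
python3 - <<'E'
from h import *
st(); yd()
c=bot.read_camera('side'); save(c,'side7',(130,60,560,380),1.8)
E
```

```text
{'time': 27.85, 'tool_pos': [0.415, 0.315, 0.408], 'tcp_rot': [0.78, 3.036, 0.013], 'wrist_force': [0.685, -0.67, -1.724], 'width': 0.458, 'grip_force': 61.233}
tool y heading 61.18
```

View pics/side7.png

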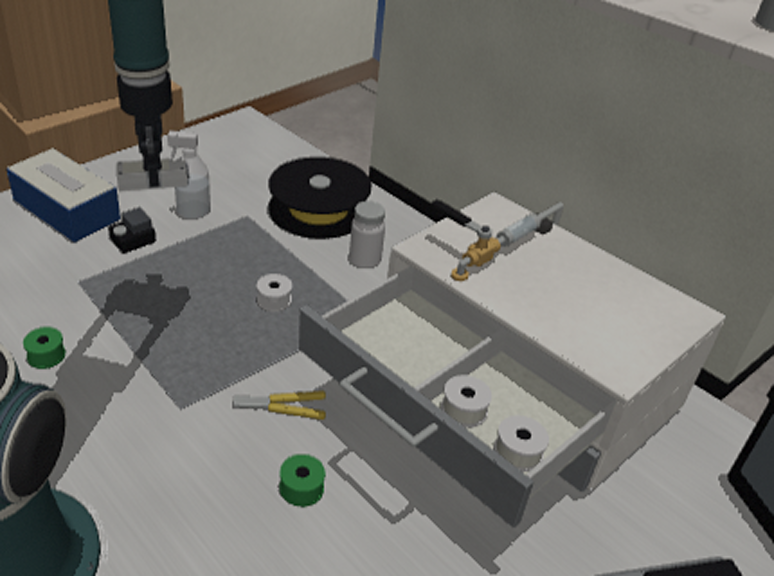

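The module is held level, and both spools lie flat in the right bin. I carry the module to the left bin.

>>> {"fn": "drive_tool", "kwargs": {
  "claw": [30, 30, 30, 30, 30, 30, 30, 30],
  "slide": [
    [0.015, -0.045, 0],
    [0.04, -0.12, 0],
    [0.063, -0.19, 0],
    [0.086, -0.26, 0],
    [0.109, -0.33, 0],
    [0.132, -0.4, 0],
    [0.15, -0.46, 0],
    [0.16, -0.49, 0]
  ],
  "yaw": [0.02, 0.04, 0.06, 0.08, 0.1, 0.12, 0.14, 0.15]
}}

```text
time: 28.57
tool_pos: [0.4938, 0.0661, 0.3984]
tcp_rot: [-0.049, -3.136, 0.003]
wrist_force: [-0.3, 0.0, -1.6]
width: 0.455
grip_force: 61.2
```

>>> {"fn": "drive_tool", "kwargs": {
  "claw": [30, 30, 30, 30, 30, 30, 30, 30],
  "slide": [
    [0.02, -0.06, 0],
    [0.045, -0.13, 0],
    [0.07, -0.2, 0],
    [0.09, -0.27, 0],
    [0.105, -0.32, 0],
    [0.111, -0.336, 0],
    [0.111, -0.336, 0],
    [0.111, -0.336, 0]
  ],
  "yaw": [0.01, 0.019, 0.019, 0.019, 0.019, 0.019, 0.019, 0.019]
}}

```text
time: 29.23
tool_pos: [0.5491, -0.0985, 0.3993]
tcp_rot: [0.041, -3.137, -0.003]
wrist_force: [0.2, -0.2, -2.0]
width: 0.454
grip_force: 61.2
```

>>> {"fn": "drive_tool", "kwargs": {
  "claw": [30, 30, 30, 30],
  "slide": [
    [0, 0, -0.05],
    [0, 0, -0.1],
    [0, 0, -0.12],
    [0, 0, -0.12]
  ],
  "yaw": [0, 0, 0, 0]
}}

```text
time: 29.57
tool_pos: [0.5478, -0.0969, 0.3378]
tcp_rot: [0.046, -3.133, -0.004]
wrist_force: [0.6, -0.2, -2.2]
width: 0.456
grip_force: 61.2
```

```bash
python3 look.py
```

```text
{'time': 29.567, 'tool_pos': [0.548, -0.097, 0.338], 'tcp_rot': [0.046, -3.133, -0.004], 'wrist_force': [0.609, -0.225, -2.233], 'width': 0.456, 'grip_force': 61.196}
tool y heading 91.68
top
px [257. 193.] h 0.0362 ctr [557.  191.3] size [55.4 59.2] ang 89.1 rgb [175. 177. 182.]
 drawer
px [423. 176.] h 0.1393 ctr [ 584.5 -292.5] size [51.1 58.5] ang 74.7 rgb [177. 179. 180.]
px [446. 182.] h 0.137 ctr [ 566.9 -356.6] size [164.3   4.6] ang 1.5 rgb [49. 49. 48.]
side
px [282. 218.] h 0.0369 ctr [556.4 193.4] size [62.5 54.9] ang 51.3 rgb [182. 180. 179.]
 drawer
px [454. 303.] h 0.1375 ctr [ 605.9 -358.5] size [106.5   1.4] ang 1.5 rgb [108.  107.5 105. ]
px [421. 287.] h 0.1393 ctr [ 585.5 -286.1] size [61.3 58.1] ang 39.2 rgb [182. 180. 179.]
px [388. 269.] h 0.1389 ctr [ 577.5 -219. ] size [162.2  69.9] ang 1.5 rgb [165.5 164.  163. ]
px [326. 231.] h 0.1367 ctr [545.3 -12.4] size [99.6  6.3] ang 1.2 rgb [109. 109. 107.]
```

Spool 1 was knocked to (0.585,-0.288). It is still flat and inside the right bin, so it stays. I lower the module and release it.

>>> {"fn": "drive_tool", "kwargs": {
  "claw": [30, 30, 30, 30, 30, 30],
  "slide": [
    [0, 0, -0.04],
    [0, 0, -0.08],
    [0, 0, -0.11],
    [0, 0, -0.122],
    [0, 0, -0.123],
    [0, 0, -0.123]
  ],
  "yaw": [0, 0, 0, 0, 0, 0]
}}

```text
time: 30.17
tool_pos: [0.5509, -0.0987, 0.2824]
tcp_rot: [-0.044, 3.138, -0.001]
wrist_force: [-0.7, 0.2, -1.4]
width: 0.46
grip_force: 61.3
```

>>> {"fn": "drive_tool", "kwargs": {
  "claw": [70, 70, 70, 70, 70, 70, 70, 70],
  "slide": [
    [0, 0, 0],
    [0, 0, 0],
    [0, 0, 0],
    [0, 0, 0],
    [0, 0, 0.06],
    [0, 0, 0.14],
    [0, 0, 0.22],
    [0, 0, 0.3]
  ],
  "yaw": [0, 0, 0, 0, 0, 0, 0, 0]
}}

```text
time: 30.83
tool_pos: [0.5495, -0.0987, 0.4319]
tcp_rot: [0.043, -3.14, -0.0]
wrist_force: [-0.1, -1.6, -0.6]
width: 0.82
grip_force: 0.0
```

>>> {"fn": "drive_tool", "kwargs": {
  "claw": [30, 30, 30, 30, 30, 30, 30, 30],
  "slide": [
    [-0.08, 0, 0],
    [-0.16, 0, 0],
    [-0.23, 0, 0],
    [-0.26, 0.08, 0],
    [-0.26, 0.16, 0],
    [-0.26, 0.24, 0],
    [-0.26, 0.3, 0],
    [-0.26, 0.3, 0]
  ],
  "yaw": [-0.035, -0.07, -0.1, -0.14, -0.17, -0.2, -0.24, -0.27]
}}

```text
time: 31.5
tool_pos: [0.4192, 0.0546, 0.4311]
tcp_rot: [1.254, 2.88, 0.004]
wrist_force: [-0.2, 0.1, -0.1]
width: 0.354
grip_force: 0.0
```

```bash
python3 look.py; python3 - <<'E'
from h import *
c=bot.read_camera('side'); save(c,'side8',(130,60,560,380),1.8)
P=pts(c); m=(P[...,2]>.145)&(P[...,2]<.172)&(P[...,0]>.38)&(P[...,0]<.435)&(P[...,1]<-.1)&(P[...,1]>-.26); q=P[m]; print(len(q),np.median(q,0),q.min(0),q.max(0))
E
```

```text
{'time': 31.5, 'tool_pos': [0.419, 0.055, 0.431], 'tcp_rot': [1.254, 2.88, 0.004], 'wrist_force': [-0.174, 0.136, -0.126], 'width': 0.354, 'grip_force': 0.0}
tool y heading 42.94
top
px [257. 193.] h 0.0363 ctr [557.1 191.3] size [55.4 59.1] ang 89.2 rgb [163. 165. 170.]
 drawer
px [401. 189.] h 0.1393 ctr [ 546.8 -225.8] size [58.4 58.4] ang 63.6 rgb [166. 168. 170.]
px [357. 190.] h 0.1356 ctr [547.3 -99.8] size [105.4  40.8] ang 1.1 rgb [162. 160. 149.]
px [422. 175.] h 0.1394 ctr [ 586.3 -287.8] size [59. 58.] ang 66.5 rgb [166. 167. 168.]
px [446. 181.] h 0.1359 ctr [ 569.2 -356.6] size [168.3   4.2] ang 1.1 rgb [46. 46. 45.]
side
px [282. 218.] h 0.0369 ctr [555.7 192.2] size [60.5 54.8] ang 53.0 rgb [172. 171. 169.]
 drawer
px [455. 302.] h 0.1373 ctr [ 610.8 -358.5] size [94.1  1.8] ang 1.8 rgb [100. 100.  98.]
px [422. 287.] h 0.1392 ctr [ 586.6 -286. ] size [60.3 58.9] ang 24.6 rgb [172. 170. 169.]
px [388. 269.] h 0.1389 ctr [ 580.8 -218.6] size [159.6  69.5] ang 1.7 rgb [147. 146. 145.]
px [352. 249.] h 0.1355 ctr [549.5 -98.4] size [103.5  41. ] ang 1.7 rgb [168. 167. 159.]
px [336. 225.] h 0.1368 ctr [577.1 -10.2] size [163.9   6.2] ang 1.5 rgb [101. 100.  98.]
277 [ 0.41982411 -0.1921574   0.15858067] [ 0.41394383 -0.25241375  0.14998394] [ 0.43497416 -0.12358168  0.16274666]
```

View pics/side8.png

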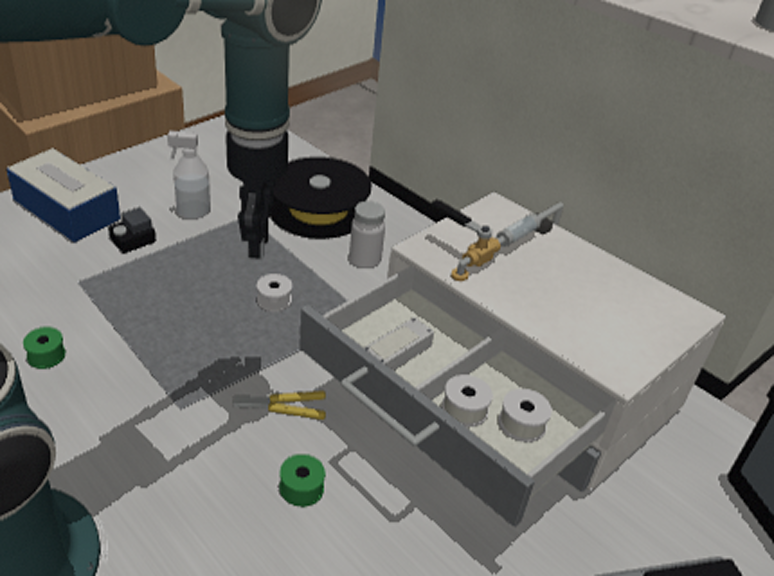

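All three parts lie flat in their bins. Next I grip the handle again and push the drawer home slowly.

>>> {"fn": "drive_tool", "kwargs": {
  "claw": [30, 30, 30, 30, 30, 30, 30, 30],
  "slide": [
    [0, -0.06, 0],
    [0, -0.14, 0],
    [0, -0.22, 0],
    [0, -0.3, 0],
    [0, -0.38, 0],
    [0, -0.45, 0],
    [0, -0.482, 0],
    [0, -0.482, 0]
  ],
  "yaw": [-0.035, -0.07, -0.105, -0.14, -0.175, -0.21, -0.23, -0.23]
}}

```text
time: 32.32
tool_pos: [0.4192, -0.1942, 0.4305]
tcp_rot: [2.194, 2.248, -0.002]
wrist_force: [-0.2, -0.4, -0.5]
width: 0.354
grip_force: 0.0
```

>>> {"fn": "drive_tool", "kwargs": {
  "claw": [30, 30, 30, 30, 30, 30, 30],
  "slide": [
    [0, 0, -0.06],
    [0, 0, -0.12],
    [0, 0, -0.18],
    [0, 0, -0.22],
    [0, 0, -0.242],
    [0, 0, -0.242],
    [0, 0, -0.242]
  ],
  "yaw": [0, 0, 0, 0, 0, 0, 0]
}}

```text
time: 32.9
tool_pos: [0.4199, -0.1898, 0.3096]
tcp_rot: [-2.187, -2.255, 0.0]
wrist_force: [-0.2, 0.3, -0.0]
width: 0.355
grip_force: 0.0
```

>>> {"fn": "drive_tool", "kwargs": {
  "claw": [5, 5, 5, 5, 5],
  "slide": [
    [0, 0, 0],
    [0, 0, 0],
    [0, 0, 0],
    [0, 0, 0],
    [0, 0, 0]
  ],
  "yaw": [0, 0, 0, 0, 0],
  "newtons": 40
}}

```text
time: 33.32
tool_pos: [0.4209, -0.1902, 0.3116]
tcp_rot: [2.186, 2.251, 0.002]
wrist_force: [0.9, 0.6, 5.7]
width: 0.096
grip_force: 39.3
```

>>> {"fn": "drive_tool", "kwargs": {
  "claw": [5, 5, 5, 5, 5, 5, 5, 5],
  "slide": [
    [0.01, 0, 0],
    [0.026, 0.0007, 0],
    [0.046, 0.0013, 0],
    [0.07, 0.002, 0],
    [0.094, 0.0026, 0],
    [0.118, 0.0033, 0],
    [0.142, 0.004, 0],
    [0.166, 0.0046, 0]
  ],
  "yaw": [0, 0, 0, 0, 0, 0, 0, 0]
}}

```text
time: 33.98
tool_pos: [0.5038, -0.1878, 0.3116]
tcp_rot: [2.187, 2.253, -0.0]
wrist_force: [-2.8, -1.0, 9.5]
width: 0.098
grip_force: 39.7
```

>>> {"fn": "drive_tool", "kwargs": {
  "claw": [5, 5, 5, 5, 5, 5, 5, 5],
  "slide": [
    [0.024, 0.0007, 0],
    [0.048, 0.0013, 0],
    [0.072, 0.002, 0],
    [0.096, 0.0027, 0],
    [0.118, 0.0033, 0],
    [0.138, 0.0039, 0],
    [0.154, 0.0043, 0],
    [0.164, 0.0046, 0]
  ],
  "yaw": [0, 0, 0, 0, 0, 0, 0, 0]
}}

```text
time: 34.65
tool_pos: [0.5861, -0.1855, 0.3116]
tcp_rot: [2.186, 2.252, 0.001]
wrist_force: [-2.1, -0.3, 7.4]
width: 0.099
grip_force: 39.7
```

>>> {"fn": "drive_tool", "kwargs": {
  "claw": [5, 5, 5, 5, 5, 5],
  "slide": [
    [0.006, 0, 0],
    [0.01, 0, 0],
    [0.014, 0, 0],
    [0.014, 0, 0],
    [0.014, 0, 0],
    [0.014, 0, 0]
  ],
  "yaw": [0, 0, 0, 0, 0, 0]
}}

```text
time: 35.15
tool_pos: [0.5903, -0.1855, 0.3116]
tcp_rot: [-2.186, -2.252, 0.006]
wrist_force: [-12.0, -0.8, 14.1]
width: 0.096
grip_force: 40.4
```

>>> {"fn": "drive_tool", "kwargs": {
  "claw": [30, 30, 30, 30, 30, 30, 30, 30],
  "slide": [
    [0, 0, 0],
    [0, 0, 0],
    [0, 0, 0],
    [0, 0, 0.08],
    [0, 0, 0.16],
    [0, 0, 0.24],
    [0, 0, 0.32],
    [0, 0, 0.32]
  ],
  "yaw": [0, 0, 0, 0, 0, 0, 0, 0]
}}

```text
time: 35.82
tool_pos: [0.5937, -0.1857, 0.4804]
tcp_rot: [2.178, 2.243, 0.011]
wrist_force: [1.7, -0.7, 1.5]
width: 0.349
grip_force: 0.0
```

>>> {"fn": "drive_tool", "kwargs": {
  "claw": [40, 40, 40, 40, 40, 40, 40],
  "slide": [
    [0.05, 0.08, 0],
    [0.1, 0.15, 0],
    [0.15, 0.22, 0],
    [0.2, 0.29, 0],
    [0.215, 0.314, 0],
    [0.215, 0.314, 0],
    [0.215, 0.314, 0]
  ],
  "yaw": [0, 0, 0, 0, 0, 0, 0]
}}

```text
time: 36.4
tool_pos: [0.7001, -0.0266, 0.4682]
tcp_rot: [-2.185, -2.256, 0.002]
wrist_force: [-0.2, -0.3, -0.8]
width: 0.468
grip_force: 0.0
```

```bash
python3 - <<'E'
from h import *
st(); yd()
c=bot.read_camera('side'); save(c,'side9',(130,60,560,380),1.8)
P=pts(c); m=(P[...,2]>.145)&(P[...,2]<.172)&(P[...,0]>.56)&(P[...,0]<.6)&(P[...,1]<-.05)&(P[...,1]>-.35); q=P[m]; print(len(q),np.median(q,0),q.min(0),q.max(0))
E
```

```text
{'time': 36.4, 'tool_pos': [0.7, -0.027, 0.468], 'tcp_rot': [-2.185, -2.256, 0.002], 'wrist_force': [-0.243, -0.308, -0.829], 'width': 0.468, 'grip_force': 0.0}
tool y heading 1.84
238 [ 0.58553877 -0.18741786  0.15841003] [ 0.58013543 -0.2466038   0.15133283] [ 0.59985242 -0.11797783  0.16294941]
```

View pics/side9.png

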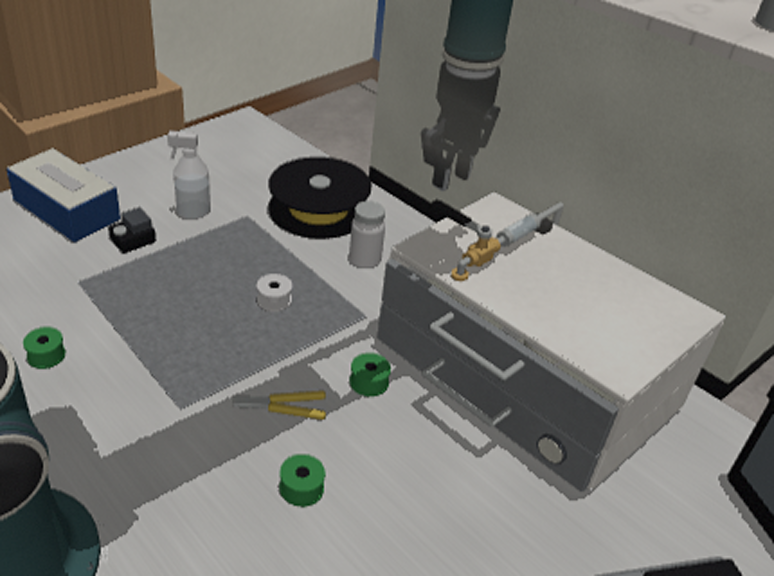

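The handle is back at its home x and the lever is still shut. Now I turn the nitrogen on.

>>> {"fn": "drive_tool", "kwargs": {
  "claw": [40, 40, 40, 40, 10, 10, 10, 10],
  "slide": [
    [0, 0, -0.06],
    [0, 0, -0.11],
    [0, 0, -0.14],
    [0, 0, -0.14],
    [0, 0, -0.14],
    [0, 0, -0.14],
    [0, 0, -0.14],
    [0, 0, -0.14]
  ],
  "yaw": [0, 0, 0, 0, 0, 0, 0, 0],
  "newtons": 20
}}

```text
time: 37.12
tool_pos: [0.6999, -0.029, 0.4013]
tcp_rot: [2.186, 2.251, 0.002]
wrist_force: [2.1, -3.0, -1.7]
width: 0.173
grip_force: 21.4
```

>>> {"fn": "drive_tool", "kwargs": {
  "claw": [10, 10, 10, 10, 10, 10, 10, 10],
  "slide": [
    [-0.0141, -0.0011, 0],
    [-0.0281, -0.0036, 0],
    [-0.0417, -0.0076, 0],
    [-0.0548, -0.0129, 0],
    [-0.0674, -0.0194, 0],
    [-0.0792, -0.0273, 0],
    [-0.0901, -0.0362, 0],
    [-0.1001, -0.0463, 0]
  ],
  "yaw": [0.0322, 0.0644, 0.0967, 0.1289, 0.1611, 0.1933, 0.2256, 0.2578]
}}

```text
time: 37.78
tool_pos: [0.6517, -0.0519, 0.4014]
tcp_rot: [1.112, 2.926, 0.004]
wrist_force: [14.3, -2.3, -7.6]
width: 0.174
grip_force: 22.0
```

>>> {"fn": "drive_tool", "kwargs": {
  "claw": [10, 10, 10, 10, 10, 10, 10, 10],
  "slide": [
    [-0.0089, -0.011, 0],
    [-0.0167, -0.0228, 0],
    [-0.0233, -0.0354, 0],
    [-0.0285, -0.0486, 0],
    [-0.0324, -0.0622, 0],
    [-0.0349, -0.0761, 0],
    [-0.0359, -0.0902, 0],
    [-0.0356, -0.1044, 0]
  ],
  "yaw": [0.0322, 0.0644, 0.0967, 0.1289, 0.1611, 0.1933, 0.2256, 0.2578]
}}

```text
time: 38.45
tool_pos: [0.6352, -0.0997, 0.4015]
tcp_rot: [-0.128, 3.124, 0.017]
wrist_force: [19.5, 32.0, -5.2]
width: 0.171
grip_force: 37.0
```

>>> {"fn": "drive_tool", "kwargs": {
  "claw": [10, 10, 10],
  "slide": [
    [0, 0, 0],
    [0, 0, 0],
    [0, 0, 0]
  ],
  "yaw": [0, 0, 0]
}}

```text
time: 38.7
tool_pos: [0.6353, -0.0991, 0.4016]
tcp_rot: [-0.12, 3.125, 0.015]
wrist_force: [16.5, 18.1, -7.1]
width: 0.173
grip_force: 33.4
```

```bash
python3 -c "
from h import *
st(); yd()"
```

```text
{'time': 38.7, 'tool_pos': [0.635, -0.099, 0.402], 'tcp_rot': [-0.12, 3.125, 0.015], 'wrist_force': [16.461, 18.101, -7.063], 'width': 0.173, 'grip_force': 33.413}
tool y heading 94.4
```

>>> {"fn": "drive_tool", "kwargs": {
  "claw": [40, 40, 40, 40, 40, 40, 40, 40],
  "slide": [
    [0, 0, 0],
    [0, 0, 0],
    [0, 0, 0],
    [0, 0, 0],
    [0, 0, 0.06],
    [0, 0, 0.14],
    [0, 0, 0.2],
    [0, 0, 0.2]
  ],
  "yaw": [0, 0, 0, 0, 0, 0, 0, 0]
}}

```text
time: 39.37
tool_pos: [0.6323, -0.1043, 0.5091]
tcp_rot: [-0.121, 3.126, -0.006]
wrist_force: [-0.1, 0.4, -0.2]
width: 0.467
grip_force: 0.0
```

>>> {"fn": "drive_tool", "kwargs": {
  "claw": [40, 40, 40, 40, 40, 40, 40, 40],
  "slide": [
    [-0.05, 0.05, 0],
    [-0.1, 0.1, 0],
    [-0.15, 0.15, 0],
    [-0.2, 0.2, 0],
    [-0.25, 0.25, 0],
    [-0.3, 0.3, 0],
    [-0.3, 0.3, 0],
    [-0.3, 0.3, 0]
  ],
  "yaw": [0, 0, 0, 0, 0, 0, 0, 0]
}}

```text
time: 40.03
tool_pos: [0.4804, 0.047, 0.5002]
tcp_rot: [-0.126, 3.137, -0.001]
wrist_force: [0.1, 0.2, 0.4]
width: 0.467
grip_force: 0.0
```

```bash
python3 - <<'E'
from h import *
st()
for n in ('top','side'):
    c=bot.read_camera(n); P=pts(c)
    if n=='side': save(c,'sideA',(130,60,560,380),1.8)
    m=(P[...,2]>.236)&(P[...,2]<.27)&(P[...,0]>.59)&(P[...,0]<.7)&(P[...,1]>-.16)&(P[...,1]<-.05)&(c['color'].max(-1)<60); q=P[m]
    if len(q)>5: l=cv2.fitLine(q[:,:2].astype(np.float32),cv2.DIST_HUBER,0,.01,.01).ravel(); print(n,len(q),l,'lever rel cabinet -x (rad):',-np.arctan(l[1]/l[0])+.028)
    m=(P[...,2]>.145)&(P[...,2]<.172)&(P[...,0]>.56)&(P[...,0]<.6)&(P[...,1]<-.05)&(P[...,1]>-.35); q=P[m]; print('handle',len(q),np.median(q,0))
E
```

```text
{'time': 40.033, 'tool_pos': [0.48, 0.047, 0.5], 'tcp_rot': [-0.126, 3.137, -0.001], 'wrist_force': [0.098, 0.208, 0.39], 'width': 0.467, 'grip_force': 0.0}
top 126 [ 0.9991915   0.04020339  0.6391895  -0.09646571] lever rel cabinet -x (rad): -0.012214225
handle 181 [ 0.58748321 -0.18284151  0.15865196]
side 124 [ 0.999404    0.03451917  0.64599675 -0.10080343] lever rel cabinet -x (rad): -0.006526027
handle 238 [ 0.58537016 -0.18753839  0.15853273]
```

View pics/sideA.png

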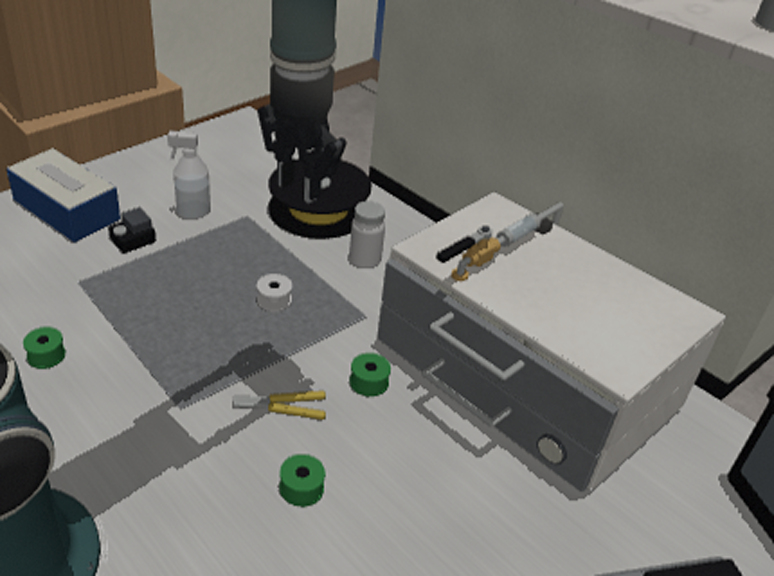

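The lever is in line with the pipe (about 0 rad), the drawer is home, the empty spool stands on the mat and the bystanders have not moved.

```bash
python3 -c "
from workcell import bot
print(bot.finish_job())"
```

```text
the job is handed in; nothing more can be done
None
```

The job is handed in, though no verdict came back: the module lies flat in the left bin, both full spools lie flat in the right bin, the empty spool is on the mat, the drawer is shut and the nitrogen is fully on.

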